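# Tip cut tile into the tumbler and set its push-to-turn run selector

## Robot

A 6-joint arm with a two-finger parallel gripper is mounted at the origin on a cart in front of the work surface, level with it; the furniture and walls round the work are solid. World frame = base frame: x ahead of the robot, y to its left, z up, the work surface at z = 0. Lengths are in mm, angles in rad, forces in N, time in s.
With the tool pointing down it reaches from about 300 to 775 mm from the base axis. Payload 14.6 kg.
Tool frame: the origin (TCP) lies midway between the tips of the shut fingers; the grasp point (between the pads) lies 19 mm behind it; z points along the fingers, y is the direction in which the jaws open and shut (so a half turn about z gives the same grasp; the last joint's range is limited). The gripper opens to 94 mm and grips with 3 to 60 N. Pads are 16 mm wide; open, the fingers measure 119 mm over their backs; the gripper's body (75 mm by 177 mm) begins 78 mm behind the grasp point.
Start: joints at [1.126, 0.3, 1.521, -0, 1.321, -0.067], TCP at [202.879, 511.204, 205.446] pointing down, gripper open.
Joint ranges: [-3.03, 3.03], [-0.79, 2.21], [0.23, 2.52], [-1.04, 4.18], [0, 3.07], [-2.55, 2.55]. Speed limits (rad/s): [2.22, 2.22, 2.57, 3.14, 3.14, 3.14].

## Interface

Orientations are given as [roll, pitch, yaw] about the fixed x, y, z axes, in that order (R = Rz(yaw) Ry(pitch) Rx(roll)).
In Python, from cell import manip gives the robot as it stands.
- The arm moves only by the tool play_rows, never from a script. Its argument "commands" is a list of rows, each an object of numbers: "x", "y", "z": the shift along the tool's x, y, z in m; "wx", "wy", "wz": the turn, a rotation vector about the tool's x, y, z in degrees; "grip": the opening, from 0 (shut) to 1 (fully open). In form: [{"x": .., "y": .., "z": .., "wx": .., "wy": .., "wz": .., "grip": ..}, ...]. A call has 1 to 20 rows; each row shifts and turns the commanded pose from where the row before left it, along the tool's axes as they then stand; what a row does not reach is not made up. A row lasts 1/8 s, in which the tool goes at most 62.5 mm and 10.7 degrees, less where a joint would pass 70% of its speed; a pose out of reach is approached as far as the arm can. A call is refused whole if a number of a shift passes 0.0625 or a number of a turn 10.7, either way. A call with a gripper value outside its range is refused whole. The fingers move at their own pace and stop on an object; "squeeze" is the grip in N (left out, the last holds). Time passes only in rows, so rows that do not move let the fingers close. It gives the time, the measured TCP pose, the force and the opening at its end, in the units of the state.
- manip.read_state(): the state, without advancing time (a new reading comes with each control period).
- manip.camera(name): name is "side" or "top" or "wrist"; returns (picture, depth): 400x640x3 uint8, red, green, blue; 400x640 float32, mm along the optical axis (not along the pixel's ray), 0 where there is no reading.
- manip.camera_info(name): a dict with "intrinsics" (3x3 intrinsics, pixels), "camera_from_world" (4x4, takes a point from world to camera coordinates); the wrist camera has in their place "tool_from_camera" (4x4, takes a point from camera to tool coordinates, whose origin is the TCP and whose axes are the flange's). Camera axes: x right, y up, looking along -z (the intrinsics and any distortion apply to the point x, -y, -z); pixel columns grow to the right and rows downward; lengths in mm; the calibration is good to about 2 mm. A picture is of the moment at which its call begins: read the wrist's pose just before it. camera_info takes no time and is no camera call.
- manip.sign_off(): hands the job in, once; it reports no verdict.
The state is a dict: "clock": time; "joints": joint angles; "qd": joint speeds; "effort": joint torques, N m; "eef_pos": TCP position; "eef_rot": TCP orientation; "wrist_force": force on the tool from outside, world axes, zero at the start; "moment": the same for the moment, N m; "finger_gap": finger opening in mm.
Only numpy, scipy, OpenCV 4.12 (cv2) and the standard library are available. Lean on these libraries where they do the work, as an engineer would, in place of code of your own. Each camera call takes 0.05 s, during which the arm holds its last target.

## Task

Load the bench tumbler and set it running: carry the scoop to the tumbler, tip all four pieces of cut tile out over the scoop's open edge into the bowl, and put the empty scoop back down flat on the table. Only then set the run time: push the selector knob in against its spring until you feel it stop (do not force it inwards, the console's face is thin, nor wrench it round while it is locked) and, holding it in, turn it clockwise from off (the round mark) to the third stroke, and let go so that it springs fully up into that notch. Do not knock over the ink bottle.

Things in the scene. Friction and masses are not known exactly. Their poses are not given: they have to be found in the camera images.
- bowl (a point): centre of the mouth of the tumbler's round grey bowl, level with the rim (145 mm above the table). Mouth 174 mm across inside, bowl 72 mm deep, low cone 29 mm high in the middle of its floor; outside 185 mm. The tumbler is fixed to the table. x axis: from the tumbler's front (robot's side) to its back; y: to its left; the console stands 220 mm to the bowl's right (-y).
- selector_grip (a point): point on the black selector knob's axis, half-way up its grip bar. z axis: the knob's axis, out of the console's face, which slopes 22 degrees towards the robot; x axis: along the bar to its white-lined pointer end. Bar 62 long, 18 wide, 33 mm high, on a round skirt 66 mm across and 7 mm thick: the bar's top is 15 mm above this point, the skirt's top 17 mm below it.
- selector (a joint): selector angle in rad, growing clockwise as seen looking onto the knob. 0 = off (round mark, pointer to the left); notches at 0.785 (first stroke), 1.571 (second, pointer up the slope), 2.356 (third), 3.142 (fourth, end stop). About 2 degrees of play in a notch. Out of the notches it turns with light friction.
- selector_press (a joint): how far the selector is pushed in, m; 0 = sprung up. The spring takes 7 N to start and 12 N at 12 mm. A lug inside locks the knob until it is pushed past its teeth; 2 mm further on it meets a hard stop. That depth differs from start to start (free at 7 to 11 mm, stop at 9 to 13 mm) and must be felt. Let go within about 4 degrees of a notch it springs up to 0, elsewhere it stays down on the teeth.
- dial (a joint): how far the console's thin sheet face, which carries the selector, is bowed in along the knob's axis, m: 15 N a millimetre. Leaning on the knob after it has met its stop bows the face; 40 N (0.0027) is too much.
- scoop_grip (a point): middle of the scoop's wooden handle, 33 mm above the table when it lies flat; handle 92 long, 20 wide, 21 mm high, rising 13 degrees to the back. x axis: forwards to the open edge, z: up. The tray is bare steel, 124 long, 104 wide, walls 3 mm, lips 22 mm high at the back and both sides; its back wall is 48 mm ahead of this point. Scoop 110 to 180 g, its centre of mass 75 mm ahead, 85 mm when loaded.
- scoop_lip (a point): middle of the scoop's open front edge, on its underside: 172 mm ahead of and 33 mm below the handle point, same axes.
- tile1: one of four alike pieces of cut floor tile, terracotta with a white glazed top, irregular four-sided, about 42 x 32 mm and 10 mm thick, 22 g, slippery; at the start all four lie flat, side by side, in the scoop. Origin: its centre, z through its thickness.
- tile2: one of four alike pieces of cut floor tile, terracotta with a white glazed top, irregular four-sided, about 42 x 32 mm and 10 mm thick, 22 g, slippery; at the start all four lie flat, side by side, in the scoop. Origin: its centre, z through its thickness.
- tile3: one of four alike pieces of cut floor tile, terracotta with a white glazed top, irregular four-sided, about 42 x 32 mm and 10 mm thick, 22 g, slippery; at the start all four lie flat, side by side, in the scoop. Origin: its centre, z through its thickness.
- tile4: one of four alike pieces of cut floor tile, terracotta with a white glazed top, irregular four-sided, about 42 x 32 mm and 10 mm thick, 22 g, slippery; at the start all four lie flat, side by side, in the scoop. Origin: its centre, z through its thickness.
- ink_bottle: dark ink bottle with a white cap, 43 mm across and 92 mm high, standing loose in front of the tumbler; origin at the middle of its foot, z up its axis. Must stay standing.
Things that resemble listed ones, but are neither listed nor needed, are in the scene too. What is shaped like the tile1 but brown or turquoise is not meant.

How it is judged (in metres and radians):
On the way, in this order (a step that is already met when the one before it is completed fails the run):
1. all four tile pieces are in the bowl, tipped from the scoop, with the selector still at off (horizontal distance between each of tile1, tile2, tile3, tile4 and bowl below 0.085 m and z of tile1 in the frame of bowl between -0.085 and -0.012 m and z of tile2 in the frame of bowl between -0.085 and -0.012 m and z of tile3 in the frame of bowl between -0.085 and -0.012 m and z of tile4 in the frame of bowl between -0.085 and -0.012 m and angle between scoop_grip's own z axis and vertical above 0.15 rad and value of joint selector below 0.15 rad), for 0.1 s.
2. the empty scoop lies flat on the table and is let go, selector still at off (angle between scoop_grip's own z axis and vertical below 0.1 rad and height (world z) of scoop_grip below 0.043 m and contact force between scoop and the fingers below 0.1 N and value of joint selector below 0.15 rad), for 0.2 s.
3. the selector is held in and turned clear of off (value of joint selector_press above 0.004 m and value of joint selector above 0.25 rad), for 0.05 s.
At the end, for the whole second after the job is handed in: All four tile pieces lie in the bowl, below its rim; the empty scoop lies flat on the table (within 6 degrees), at rest; the selector stands at the third stroke (2.356 rad, within 7 degrees) and has sprung up (less than 1.5 mm in); the ink bottle stands upright (horizontal distance between each of tile1, tile2, tile3, tile4 and bowl below 0.085 m and z of tile1 in the frame of bowl between -0.085 and -0.012 m and z of tile2 in the frame of bowl between -0.085 and -0.012 m and z of tile3 in the frame of bowl between -0.085 and -0.012 m and z of tile4 in the frame of bowl between -0.085 and -0.012 m and value of joint selector between 2.236 and 2.476 rad and value of joint selector_press below 0.0015 m and angle between scoop_grip's own z axis and vertical below 0.1 rad and height (world z) of scoop_grip below 0.043 m and linear speed of scoop below 0.02 m/s and angle between ink_bottle's own z axis and vertical below 0.2 rad); the robot touches nothing.
It fails at once if the selector is wrenched round in its lock, without being pushed in (value of joint selector_press below 0.0035 m and (value of joint selector between 0.12 and 0.6654 rad or value of joint selector between 0.9054 and 1.4508 rad or value of joint selector between 1.6908 and 2.2362 rad or value of joint selector between 2.4762 and 3.0216 rad)).
It fails at once if the selector is forced: the console's face is bowed in by more than 2.7 mm (a push of 40 N) (value of joint dial above 0.0027 m).
It fails at once if the ink bottle is knocked over (tilted more than 30 degrees) (angle between ink_bottle's own z axis and vertical above 0.52 rad).
It also fails if it takes over 69 s, if anything falls off the work surface, if the arm or the gripper's body presses on something with over 40 N, if the wrist force passes 120 N, or if a joint passes its speed limit or range.

## Working session

There is one attempt and no reset: what is moved stays moved. The work goes in short steps, Python scripts to look and compute and a tool call to move; the robot and the scene stay as the last step left them, time stands still between calls to the robot, and variables do not carry over. Pictures are saved under pics/ and viewed, and the job is handed in when it is done.

Besides the shell and the picture viewer there is one more tool, called after "Request:" as name(argument=value, ...) on one line, values as JSON. play_rows: Moves the arm, as the interface text tells. Its arguments: {"type":"object","properties":{"commands":{"type":"array"},"squeeze":{"type":"number"}},"required":["commands"]}

```bash
ls; mkdir -p pics; cat > h.py <<'E'
import numpy as np, cv2, json
from cell import manip
from scipy.spatial.transform import Rotation as R
def cam(name,out):
    st=manip.read_state()
    p,d=manip.camera(name); info=manip.camera_info(name)
    np.savez('pics/'+out+'.npz',p=p,d=d,pos=st['eef_pos'],rot=st['eef_rot'])
    cv2.imwrite('pics/'+out+'.png',p[:,:,::-1]); return p,d
def T(name,out=None):
    info=manip.camera_info(name)
    if name=='wrist':
        z=np.load('pics/'+out+'.npz'); W=np.eye(4); W[:3,:3]=R.from_euler('xyz',z['rot']).as_matrix(); W[:3,3]=z['pos']
        return W@np.array(info['tool_from_camera'])
    return np.linalg.inv(np.array(info['camera_from_world']))
def cloud(name,out):
    z=np.load('pics/'+out+'.npz'); d=z['d']; K=np.array(manip.camera_info(name)['intrinsics'])
    v,u=np.mgrid[0:400,0:640].astype(float)
    x=(u-K[0,2])/K[0,0]*d; y=(v-K[1,2])/K[1,1]*d
    P=np.stack([x,-y,-d,np.ones_like(d)],-1)@T(name,out).T
    P=P[...,:3]; P[d==0]=np.nan; return P
E
python3 - <<'E'
from h import *
for n in ['side','top','wrist']:
    cam(n,n+'0'); i=manip.camera_info(n); print(n,{k:(np.round(v,3).tolist() if not isinstance(v,str) else v) for k,v in i.items()})
print(manip.read_state())
E
```

```text
pics
side {'intrinsics': [[371.294, 0.0, 317.335], [0.0, 371.294, 196.209], [0.0, 0.0, 1.0]], 'camera_from_world': [[-0.994, -0.113, -0.005, 481.261], [0.047, -0.449, 0.892, -95.858], [-0.103, 0.886, 0.452, -936.902], [0.0, 0.0, 0.0, 1.0]]}
top {'intrinsics': [[364.344, 0.0, 324.425], [0.0, 364.344, 199.036], [0.0, 0.0, 1.0]], 'camera_from_world': [[0.006, -1.0, -0.031, 80.242], [0.99, 0.002, 0.143, -511.252], [-0.143, -0.031, 0.989, -1010.258], [0.0, 0.0, 0.0, 1.0]]}
wrist {'intrinsics': [[296.045, 0.0, 323.755], [0.0, 296.045, 202.336], [0.0, 0.0, 1.0]], 'tool_from_camera': [[0.0, 0.966, 0.26, 75.274], [1.0, -0.001, 0.001, -1.131], [0.001, 0.26, -0.966, -180.171], [0.0, 0.0, 0.0, 1.0]]}
{'clock': 0.15, 'joints': array([ 1.12639239e+00,  3.00328137e-01,  1.52138613e+00, -3.62513785e-06,
        1.32069331e+00, -6.65995724e-02]), 'qd': array([-0.00029568, -0.00178408, -0.00146035,  0.00168725,  0.00119668,
       -0.00107515]), 'effort': array([-4.85278470e-04, -5.31964266e+01, -3.52817559e+01,  7.07942317e-02,
        2.36344157e-02, -5.88376110e-05]), 'eef_pos': array([202.81137992, 511.05060846, 205.04722418]), 'eef_rot': array([-3.14077930e+00, -5.07297782e-05,  2.76378917e+00]), 'wrist_force': array([ 0.11818533,  1.44551324, -0.41180822]), 'moment': array([-0.01472335,  0.0389375 , -0.01025536]), 'finger_gap': 93.96884057316939}
```

View pics/top0.png

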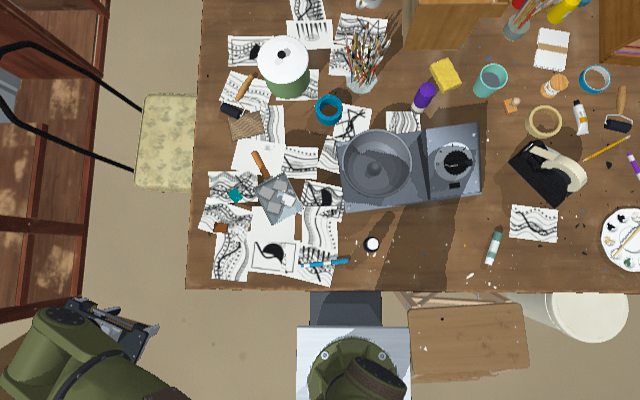

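View pics/side0.png

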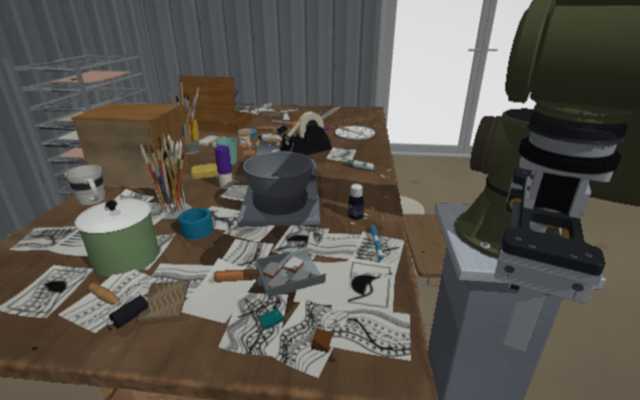

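View pics/wrist0.png

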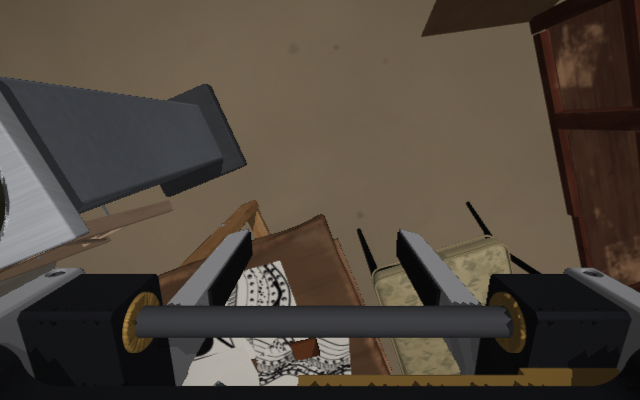

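```bash
python3 - <<'E'
from h import *
a=cv2.imread('pics/top0.png'); s=cv2.imread('pics/side0.png')
c1=cv2.resize(a[120:250,200:330],None,fx=4,fy=4,interpolation=cv2.INTER_CUBIC)
cv2.imwrite('pics/c1.png',c1)
cv2.imwrite('pics/c2.png',cv2.resize(a[110:260,330:490],None,fx=5,fy=4.0,interpolation=cv2.INTER_CUBIC)[:600])
cv2.imwrite('pics/c3.png',cv2.resize(s[240:310,190:340],None,fx=5,fy=5,interpolation=cv2.INTER_CUBIC))
P=cloud('top','top0')
for u,v in [(258,160),(263,170),(252,150),(280,200),(264,197),(300,200),(280,222),(375,165),(372,244),(456,162),(442,162),(470,130),(240,160),(375,130),(375,200),(345,165),(409,165)]:
    print(u,v,np.round(P[v,u],1))
E
```

```text
258 160 [623.9 276.   48.4]
263 170 [595.2 261.4  43.8]
252 150 [666.5 305.2   4.4]
280 200 [512.9 216.1   2.6]
264 197 [520.  261.9  15.1]
300 200 [513.1 156.2   2.1]
280 222 [447.3 214.7   1.4]
375 165 [594.8 -56.7 105.6]
372 244 [382.1 -47.4  90.8]
456 162 [ 596.8 -266.5  129.7]
442 162 [ 609.6 -245.2   78.4]
470 130 [ 692.  -316.1  106.4]
240 160 [635.3 340.8   4.4]
375 130 [679.7 -53.6 145.6]
375 200 [510.2 -64.   25.6]
345 165 [593.3  24.8 112. ]
409 165 [ 588.1 -142.8  132.7]
```

View pics/c1.png

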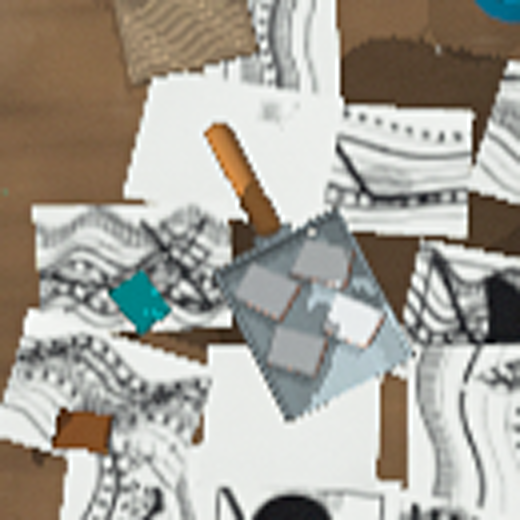

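View pics/c2.png

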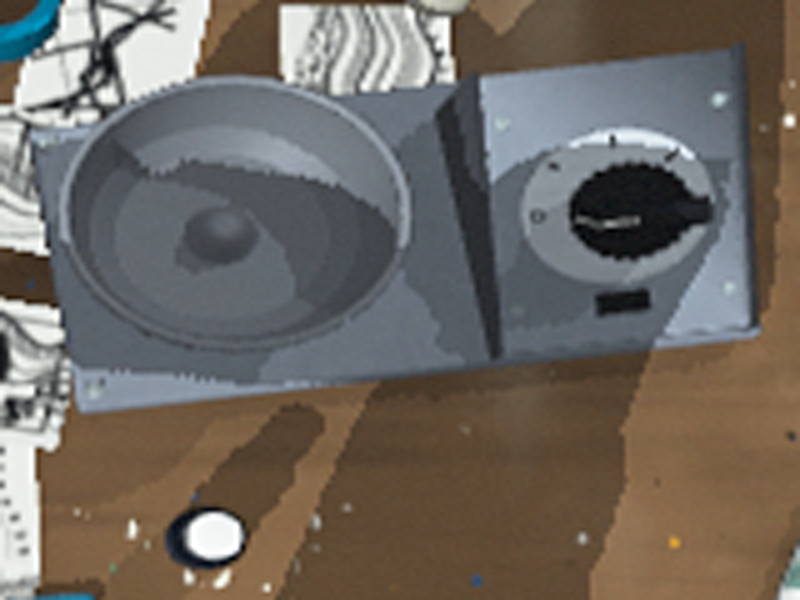

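View pics/c3.png

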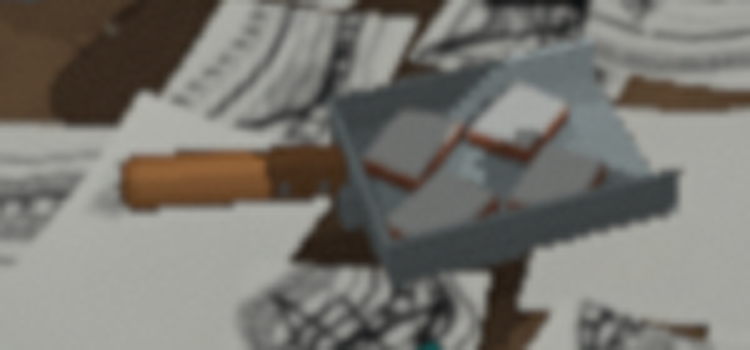

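```bash
python3 - <<'E'
from h import *
from scipy.optimize import least_squares
P=cloud('top','top0'); z=np.load('pics/top0.npz'); im=z['p'].astype(int)
def sel(m): return P[m]
X,Y,Z=P[...,0],P[...,1],P[...,2]
m=(Z>138)&(Z<152)&(abs(Y+57)<110)&(abs(X-595)<110)
q=sel(m); print('rim',len(q))
f=lambda p:np.hypot(q[:,0]-p[0],q[:,1]-p[1])-p[2]
r=least_squares(f,[595,-57,90],loss='soft_l1',f_scale=2); print(r.x, np.median(q[:,2]), q[:,:2].min(0),q[:,:2].max(0))
# tumbler orientation: mask of tumbler base z>10 outlines
m=(Z>8)&(Z<32)&(Y<60)&(Y>-170)&(X>480)&(X<700); q=sel(m); print('base z',np.percentile(q[:,2],[5,50,95]))
# console plane
m=(Z>40)&(Z<140)&(Y<-175)&(Y>-360)&(X>480)&(X<720)&(im.max(-1)>70); q=sel(m)
c=q.copy()
for _ in range(8):
    mu=c.mean(0); n=np.linalg.svd(c-mu)[2][2]; n*=np.sign(n[2]); d=(q-mu)@n; c=q[abs(d)<3]
print('plane n',n,mu,len(c),len(q),'slope',np.degrees(np.arccos(n[2])),'az',np.degrees(np.arctan2(n[1],n[0])))
d=(P-mu)@n
for lo,hi in [(3,12),(15,30),(30,38),(38,45)]:
    m=(d>lo)&(d<hi)&(abs(X-600)<60)&(abs(Y+265)<60); q=sel(m); print(lo,len(q),q.mean(0) if len(q) else '', np.degrees(0))
m=(d>30)&(d<48)&(abs(X-600)<60)&(abs(Y+265)<60);q=sel(m)
if len(q): print('d',np.percentile((q-mu)@n,[5,50,95])); C=q-q.mean(0); e=np.linalg.svd(C)[2][0]; print('bar',q.mean(0),e,np.ptp(C@e))
# scoop handle
hsv=cv2.cvtColor(z['p'],cv2.COLOR_RGB2HSV)
vv,uu=np.mgrid[0:400,0:640]
m=(uu>245)&(uu<272)&(vv>145)&(vv<182)&(Z>20)&(Z<70)&(hsv[...,1]>100); q=sel(m); C=q-q.mean(0); e=np.linalg.svd(C)[2][0]; print('handle',len(q),q.mean(0),e,(C@e).min(),(C@e).max(), np.degrees(np.arctan2(e[1],e[0])))
# ink
m=(Z>75)&(Z<100)&(abs(X-380)<60)&(abs(Y+47)<50); q=sel(m); print('ink',q.mean(0),np.ptp(q,axis=0))
# tray lips
m=(uu>250)&(uu<305)&(vv>172)&(vv<228)&(Z>14)&(Z<30); q=sel(m); print(len(q)); np.save('lip.npy',q)
R_=cv2.minAreaRect(q[:,:2].astype(np.float32)); print(R_, cv2.boxPoints(R_))
for h,u,v in zip(['tl','top','bl','r'],[255,284,272,303],[188,173,224,208]): print(h,P[v-1:v+2,u-1:u+2].reshape(-1,3).round().tolist()[4])
E
```

```text
rim 540
[590.95098529 -56.24984819  88.9355454 ] 144.56793655151614 [ 500.58810171 -148.74483905] [683.72182868  33.50810175]
base z [23.55255884 27.85364662 30.95577528]
plane n [-0.36949658 -0.05641018  0.92751829] [ 619.86325734 -274.20241142   79.44390662] 2599 3068 slope 21.948792481750576 az -171.31981060239738
3 151 [ 597.13138812 -257.83161785   75.68102498] 0.0
15 297 [ 603.87954584 -273.7515335   100.20118856] 0.0
30 13 [ 602.50562222 -262.76317258  109.23790584] 0.0
38 19 [ 599.821859   -267.22056573  116.82559618] 0.0
d [31.8985087  41.21148398 46.47753151]
bar [ 600.69008005 -265.78031685  114.83030516] [-0.26545867  0.96222522 -0.06045102] 57.96246749707325
handle 188 [611.80165754 270.35288331  42.78136895] [-0.86334393 -0.45464616 -0.21893866] -44.95336312804934 43.81009907499041 -152.22822879035024
ink [382.08355615 -48.44311348  91.38446036] [26.72818854 29.26149927 19.57773329]
443
((521.150634765625, 222.9200439453125), (138.1795654296875, 105.18006896972656), 27.986591339111328) [[435.46173 236.93866]
 [484.81903 144.05861]
 [606.83954 208.90143]
 [557.48224 301.7815 ]]
tl [545.0, 287.0, 24.0]
top [590.0, 203.0, 26.0]
bl [440.0, 235.0, 22.0]
r [487.0, 145.0, 23.0]
```

```bash
cat > plan.py <<'E'
from h import *
def pose():
    s=manip.read_state(); return np.array(s['eef_pos']),R.from_euler('xyz',s['eef_rot'])
def rows(p1,R1,n,p0=None,R0=None):
    if p0 is None: p0,R0=pose()
    p1=np.array(p1,float); rv=(R0.inv()*R1).as_rotvec()
    out=[];p=p0;Rc=R0
    for k in range(1,n+1):
        s=k/n; pt=p0+(p1-p0)*s; Rt=R0*R.from_rotvec(rv*s)
        d=Rc.inv().apply(pt-p)/1000; w=np.degrees((Rc.inv()*Rt).as_rotvec())
        r=dict(zip(['x','y','z','wx','wy','wz'],[round(float(a),4) for a in d]+[round(float(a),2) for a in w]))
        out.append({k:v for k,v in r.items() if v})
        # apply rounded
        dd=np.array([r[k] for k in 'xyz'])*1000; ww=np.radians([r['wx'],r['wy'],r['wz']])
        p=p+Rc.apply(dd); Rc=Rc*R.from_rotvec(ww)
    print(json.dumps(out)); print('end',np.round(p,1)); return p,Rc
def down(yawdeg): return R.from_euler('xyz',[np.pi,0,np.radians(yawdeg)])
E
python3 - <<'E'
from plan import *
rows([592.5,259.7,150],down(-152.2),10)
E
```

```text
[{"x": -0.0455, "y": -0.009, "z": 0.0055, "wz": -4.94}, {"x": -0.0445, "y": -0.0128, "z": 0.0055, "wx": -0.01, "wz": -4.95}, {"x": -0.0433, "y": -0.0167, "z": 0.0055, "wy": -0.01, "wz": -4.94}, {"x": -0.0417, "y": -0.0203, "z": 0.0055, "wx": -0.01, "wz": -4.95}, {"x": -0.0398, "y": -0.0239, "z": 0.0056, "wz": -4.94}, {"x": -0.0375, "y": -0.0272, "z": 0.0055, "wz": -4.95}, {"x": -0.0351, "y": -0.0303, "z": 0.0055, "wx": -0.01, "wy": -0.01, "wz": -4.94}, {"x": -0.0323, "y": -0.0332, "z": 0.0055, "wz": -4.95}, {"x": -0.0294, "y": -0.0359, "z": 0.0055, "wx": -0.01, "wz": -4.94}, {"x": -0.0261, "y": -0.0383, "z": 0.0055, "wz": -4.95}]
end [592.5 259.7 150. ]
```

Candidates (top image): scoop with four white-topped terracotta tiles, handle (258,160) – chosen; the brayer with orange handle (238,92) – no; loose brown (220,227) and turquoise (234,194) tiles – not meant. The close crop c1/c3 confirmed the tray with four tiles attached to handle (258,160).

Request:
play_rows(commands=[{"x": -0.0455,"y": -0.009,"z": 0.0055,"wz": -4.94},{"x": -0.0445,"y": -0.0128,"z": 0.0055,"wz": -4.95},{"x": -0.0433,"y": -0.0167,"z": 0.0055,"wz": -4.94},{"x": -0.0417,"y": -0.0203,"z": 0.0055,"wz": -4.95},{"x": -0.0398,"y": -0.0239,"z": 0.0056,"wz": -4.94},{"x": -0.0375,"y": -0.0272,"z": 0.0055,"wz": -4.95},{"x": -0.0351,"y": -0.0303,"z": 0.0055,"wz": -4.94},{"x": -0.0323,"y": -0.0332,"z": 0.0055,"wz": -4.95},{"x": -0.0294,"y": -0.0359,"z": 0.0055,"wz": -4.94},{"x": -0.0261,"y": -0.0383,"z": 0.0055,"wz": -4.95},{}])

```text
$.commands[0]: bad value
```

```bash
python3 - <<'E'
from h import *
s=manip.read_state(); print(s['eef_pos'],s['eef_rot'],s['joints'],s['wrist_force'],s['clock'])
cam('wrist','wrist1')
P=cloud('wrist','wrist1'); z=np.load('pics/wrist1.npz'); hsv=cv2.cvtColor(z['p'],cv2.COLOR_RGB2HSV)
m=(P[...,2]>15)&(P[...,2]<70)&(np.hypot(P[...,0]-612,P[...,1]-270)<70)&(hsv[...,1]>100)&(hsv[...,0]<25)
q=P[m]; C=q-q.mean(0); e=np.linalg.svd(C)[2][0]; print('handle',len(q),q.mean(0),e,(C@e).min(),(C@e).max(), np.degrees(np.arctan2(e[1],e[0])))
E
```

```text
[202.81137992 511.05060846 205.04722418] [-3.14077930e+00 -5.07297782e-05  2.76378917e+00] [ 1.12639239e+00  3.00328137e-01  1.52138613e+00 -3.62513785e-06
  1.32069331e+00 -6.65995724e-02] [ 0.11818533  1.44551324 -0.41180822] 0.15<stdin>:6: RuntimeWarning: Mean of empty slice.
  ret = um.true_divide(
Traceback (most recent call last):
ValueError: zero-size array to reduction operation minimum which has no identity
```

View pics/wrist1.png

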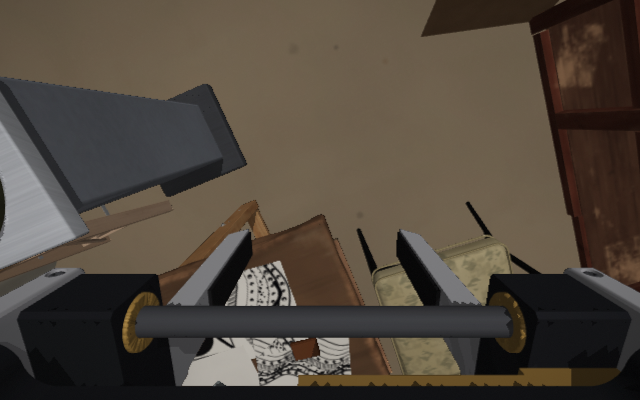

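Request:
play_rows(commands=[{"x": -0.0455,"y": -0.009,"z": 0.0055,"wx": 0,"wy": 0,"wz": -4.94,"grip": 1},{"x": -0.0445,"y": -0.0128,"z": 0.0055,"wx": 0,"wy": 0,"wz": -4.95,"grip": 1},{"x": -0.0433,"y": -0.0167,"z": 0.0055,"wx": 0,"wy": 0,"wz": -4.94,"grip": 1},{"x": -0.0417,"y": -0.0203,"z": 0.0055,"wx": 0,"wy": 0,"wz": -4.95,"grip": 1},{"x": -0.0398,"y": -0.0239,"z": 0.0056,"wx": 0,"wy": 0,"wz": -4.94,"grip": 1},{"x": -0.0375,"y": -0.0272,"z": 0.0055,"wx": 0,"wy": 0,"wz": -4.95,"grip": 1},{"x": -0.0351,"y": -0.0303,"z": 0.0055,"wx": 0,"wy": 0,"wz": -4.94,"grip": 1},{"x": -0.0323,"y": -0.0332,"z": 0.0055,"wx": 0,"wy": 0,"wz": -4.95,"grip": 1},{"x": -0.0294,"y": -0.0359,"z": 0.0055,"wx": 0,"wy": 0,"wz": -4.94,"grip": 1},{"x": -0.0261,"y": -0.0383,"z": 0.0055,"wx": 0,"wy": 0,"wz": -4.95,"grip": 1},{"x": 0,"y": 0,"z": 0,"wx": 0,"wy": 0,"wz": 0,"grip": 1}])

```text
clock: 1.58
eef_pos: [594.0, 257.8, 149.0]
eef_rot: [-3.142, -0.002, -2.659]
wrist_force: [-0.3, 0.7, 1.2]
finger_gap: 94.1
```

```bash
cat > hand.py <<'E'
from h import *
import sys
n=sys.argv[1]
s=manip.read_state(); print(s['eef_pos'],s['eef_rot'],s['joints'],s['wrist_force'],s['clock'])
cam('wrist',n)
P=cloud('wrist',n); z=np.load('pics/'+n+'.npz'); hsv=cv2.cvtColor(z['p'],cv2.COLOR_RGB2HSV)
m=(P[...,2]>15)&(P[...,2]<70)&(np.hypot(P[...,0]-612,P[...,1]-270)<70)&(hsv[...,1]>100)&(hsv[...,0]<25)
q=P[m]; print(len(q))
if len(q):
    C=q-q.mean(0); e=np.linalg.svd(C)[2][0]; print('handle',len(q),q.mean(0),e,(C@e).min(),(C@e).max(), np.degrees(np.arctan2(e[1],e[0])))
E
python3 hand.py wrist2
```

```text
[594.02079494 257.76940467 149.02273454] [-3.14157863e+00 -1.52221475e-03 -2.65851979e+00] [ 3.52955108e-01  5.64563133e-01  1.27893620e+00 -2.19436546e-04
  1.29960085e+00 -1.70085515e+00] [-0.3254433   0.67967529  1.19941703] 1.575
1541
handle 1541 [611.76478598 267.92756704  42.84791114] [0.85960481 0.4608313  0.22071267] -44.06069661233233 44.397104514994616 28.195611965783254
```

View pics/wrist2.png

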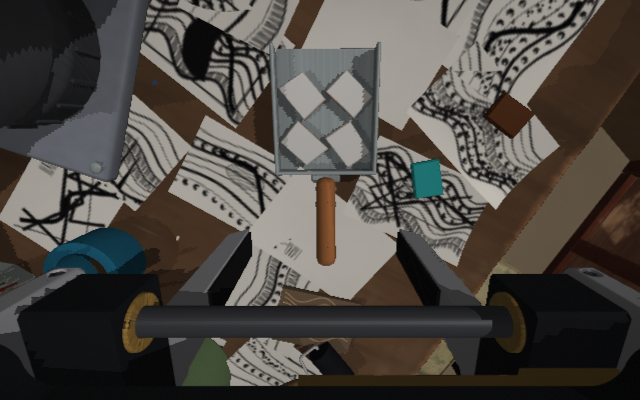

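Request:
play_rows(commands=[{"x": 0,"y": 0,"z": 0.04,"wx": 0,"wy": 0,"wz": 0.4,"grip": 0.6},{"x": 0,"y": 0,"z": 0.04,"wx": 0,"wy": 0,"wz": 0,"grip": 0.6},{"x": 0,"y": 0,"z": 0.03,"wx": 0,"wy": 0,"wz": 0,"grip": 0.6},{"x": 0.001,"y": 0,"z": 0.018,"wx": 0,"wy": 0,"wz": 0,"grip": 0.6},{"x": 0,"y": 0,"z": 0.01,"wx": 0,"wy": 0,"wz": 0,"grip": 0.6},{"x": 0,"y": 0,"z": 0,"wx": 0,"wy": 0,"wz": 0,"grip": 0.6}])

```text
clock: 2.38
eef_pos: [591.6, 259.7, 12.6]
eef_rot: [-3.142, 0.0, -2.663]
wrist_force: [0.2, -1.4, 0.5]
finger_gap: 56.7
```

Request:
play_rows(commands=[{"x": 0,"y": 0,"z": 0,"wx": 0,"wy": 0,"wz": 0,"grip": 0},{"x": 0,"y": 0,"z": 0,"wx": 0,"wy": 0,"wz": 0,"grip": 0},{"x": 0,"y": 0,"z": 0,"wx": 0,"wy": 0,"wz": 0,"grip": 0},{"x": 0,"y": 0,"z": 0,"wx": 0,"wy": 0,"wz": 0,"grip": 0},{"x": 0,"y": 0,"z": 0,"wx": 0,"wy": 0,"wz": 0,"grip": 0}], squeeze=55)

```text
clock: 3.0
eef_pos: [591.8, 259.4, 12.6]
eef_rot: [-3.141, 0.0, -2.663]
wrist_force: [-0.2, -0.1, 2.2]
finger_gap: 19.3
```

Request:
play_rows(commands=[{"x": 0,"y": 0,"z": -0.005,"wx": 0,"wy": 1,"wz": 0,"grip": 0},{"x": 0,"y": 0,"z": -0.01,"wx": 0,"wy": 2,"wz": 0,"grip": 0},{"x": 0,"y": 0,"z": -0.015,"wx": 0,"wy": 1,"wz": 0,"grip": 0},{"x": 0,"y": 0,"z": -0.015,"wx": 0,"wy": 0,"wz": 0,"grip": 0},{"x": 0,"y": 0,"z": -0.015,"wx": 0,"wy": 0,"wz": 0,"grip": 0},{"x": 0,"y": 0,"z": 0,"wx": 0,"wy": 0,"wz": 0,"grip": 0}])

```text
clock: 3.75
eef_pos: [594.9, 261.1, 73.8]
eef_rot: [-3.141, -0.067, -2.663]
wrist_force: [-1.2, -0.6, -2.1]
finger_gap: 19.7
```

```bash
cat > tray.py <<'E'
from h import *
import sys
n=sys.argv[1]
s=manip.read_state(); print(s['eef_pos'],s['eef_rot'],s['joints'],s['wrist_force'],s['moment'],s['clock'])
cam('wrist',n)
E
python3 tray.py wrist3; python3 - <<'E'
from h import *
z=np.load('pics/wrist3.npz'); 
P=cloud('wrist','wrist3')
for u,v in [(280,165),(372,165),(275,60),(380,60),(323,140),(323,60),(327,240),(327,200)]: print(u,v,P[v,u].round(1))
E
```

```text
[594.93168921 261.06650434  73.75173965] [-3.14133354 -0.06744855 -2.6633119 ] [ 0.36056123  0.68309206  1.27390621 -0.00860803  1.2515582  -1.68554925] [-1.22355696 -0.63133474 -2.0976608 ] [ 0.24872265 -0.18452122  0.00139567] 3.75
280 165 [562.1 213.   77.8]
372 165 [536.3 262.7  77.1]
275 60 [510.7 185.9  82.6]
380 60 [483.9 237.5  82.3]
323 140 [536.8 229.3  69.9]
323 60 [496.1 208.2  72.4]
327 240 [585.3 257.1  98. ]
327 200 [569.9 249.4  66.9]
```

View pics/wrist3.png

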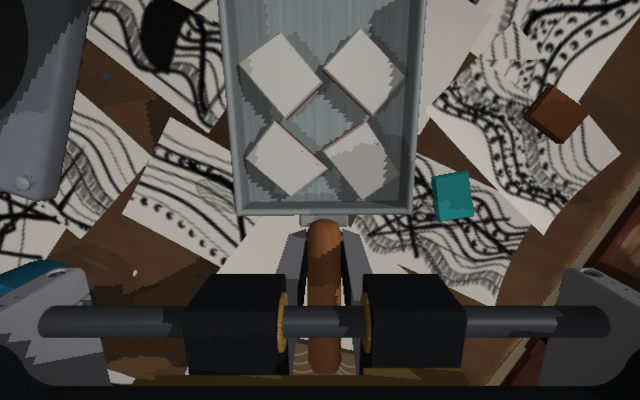

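```bash
cat > st.json <<'E'
[[[1.12639239,0.300328137,1.52138613,0,1.32069331,-0.0665995724],[202.81,511.05,205.05],[-3.1407793,-5e-5,2.76378917]],
[[0.352955108,0.564563133,1.2789362,-0.000219,1.29960085,-1.70085515],[594.02,257.77,149.02],[-3.14157863,-0.00152,-2.65851979]],
[[0.36056123,0.68309206,1.27390621,-0.00860803,1.2515582,-1.68554925],[594.93,261.07,73.75],[-3.14133354,-0.06744855,-2.6633119]]]
E
python3 - <<'E'
import json,numpy as np
for q,p,r in json.load(open('st.json')):
    c,s=np.cos(q[0]),np.sin(q[0]); print(np.degrees(np.arctan2(p[1],p[0])), q[1],q[1]+q[2],'plane r',c*p[0]+s*p[1],'lat',-s*p[0]+c*p[1],'z',p[2],'sum',q[1]+q[2]+q[4], 'j1-j6',q[0]-q[5], r[2])
E
```

```text
68.35436563671517 0.300328137 1.821714267 plane r 548.6022566445577 lat 36.60003558056866 z 205.05 sum 3.142407577 j1-j6 1.1929919623999998 2.76378917
23.45802861247734 0.564563133 1.843499333 plane r 646.5057597465011 lat 36.54361660535827 z 149.02 sum 3.143100183 j1-j6 2.053810258 -2.65851979
23.69305443802643 0.68309206 1.9569982700000002 plane r 648.780735369184 lat 34.39196437862779 z 73.75 sum 3.2085564700000004 j1-j6 2.04611048 -2.6633119
```

Request:
play_rows(commands=[{"x": 0,"y": 0,"z": -0.012,"wx": 0,"wy": 1,"wz": 0,"grip": 0},{"x": 0,"y": 0,"z": -0.024,"wx": 0,"wy": 1,"wz": 0,"grip": 0},{"x": 0,"y": 0,"z": -0.03,"wx": 0,"wy": 1,"wz": 0,"grip": 0},{"x": 0,"y": 0,"z": -0.03,"wx": 0,"wy": 1,"wz": 0,"grip": 0},{"x": 0,"y": 0,"z": -0.03,"wx": 0,"wy": 0,"wz": 0,"grip": 0},{"x": 0,"y": 0,"z": -0.022,"wx": 0,"wy": 0,"wz": 0,"grip": 0},{"x": 0,"y": 0,"z": -0.01,"wx": 0,"wy": 0,"wz": 0,"grip": 0},{"x": 0,"y": 0,"z": 0,"wx": 0,"wy": 0,"wz": 0,"grip": 0}])

```text
clock: 4.8
eef_pos: [610.6, 269.3, 228.7]
eef_rot: [3.142, -0.14, -2.663]
wrist_force: [0.2, -0.0, -3.0]
finger_gap: 19.8
```

```bash
cat > fk.py <<'E'
import json,numpy as np
from scipy.optimize import least_squares
from scipy.spatial.transform import Rotation as R
def fk(q,m):
    r0,z0,a2,a3,e,d6,lat=m
    Rz=R.from_euler('z',q[0])
    p=np.array([r0,lat,z0]); A=R.from_euler('y',q[1]); p=p+A.apply([0,0,a2])
    A=A*R.from_euler('y',q[2]); p=p+A.apply([e,0,a3])
    A=A*R.from_euler('z',S4*q[3])*R.from_euler('y',q[4]); p=p+A.apply([0,0,d6])
    A=A*R.from_euler('z',q[5])*R.from_euler('z',np.pi/2+ZO)
    return Rz.apply(p),Rz*A
S4=1;ZO=0
E
python3 - <<'E'
from fk import *
from h import *
s=manip.read_state(); D=json.load(open('st.json')); D.append([s['joints'].tolist(),s['eef_pos'].tolist(),s['eef_rot'].tolist()]); json.dump(D,open('st.json','w'))
print(s['eef_pos'],s['eef_rot'],s['joints'],s['wrist_force'])
m0=[0,400,450,400,0,200,36.5]
def f(m):
    o=[]
    for q,p,r in D: o+=list(fk(q,m)[0]-p)
    o+=list((np.array(m)-m0)/[30,200,150,150,20,80,.5]*.3); return o
r=least_squares(f,m0); print(r.x.round(1),np.array(r.fun).round(2))
for q,p,rr in D: print((fk(q,r.x)[1].inv()*R.from_euler('xyz',rr)).as_rotvec().round(3))
np.save('m.npy',r.x)
E
python3 tray.py wrist4
```

```text
[610.64603524 269.28493221 228.69260598] [ 3.14155781 -0.13981855 -2.66333618] [ 0.36674553  0.65623728  0.95869455 -0.01554418  1.6656146  -1.68269966] [ 0.24171418 -0.03005238 -3.0257467 ]
[ -0.  220.2 424.  447.5  40.5 269.8  36.6] [ 0.01 -0.   -0.02 -0.03 -0.02  0.    0.05  0.01  0.   -0.02 -0.    0.01
 -0.   -0.27 -0.05  0.09  0.61  0.26  0.05]
[ 0. -0. -0.]
[ 0. -0. -0.]
[-0.  0. -0.]
[-0.  0. -0.]
[610.64603524 269.28493221 228.69260598] [ 3.14155781 -0.13981855 -2.66333618] [ 0.36674553  0.65623728  0.95869455 -0.01554418  1.6656146  -1.68269966] [ 0.24171418 -0.03005238 -3.0257467 ] [ 0.24472079 -0.25271895 -0.02035934] 4.8
```

View pics/wrist4.png

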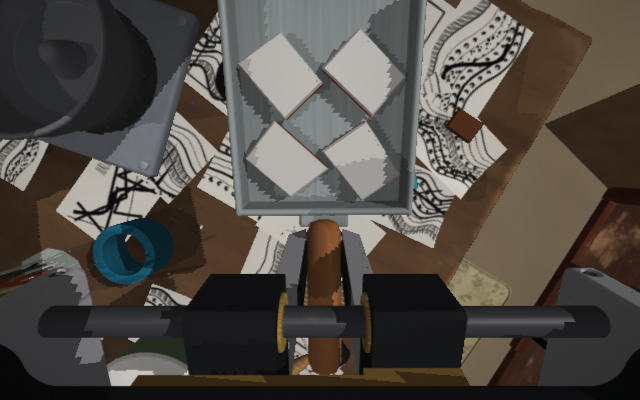

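```bash
cat > ik.py <<'E'
from fk import *
M=np.load('m.npy')
lo=np.array([-3.03,-.79,.23,-1.04,0,-2.55]);hi=np.array([3.03,2.21,2.52,4.18,3.07,2.55])
def ik(p,Rt,q0):
    def f(q):
        a,b=fk(q,M); return np.r_[(a-p)/10,(b.inv()*Rt).as_rotvec()*20]
    r=least_squares(f,np.clip(q0,lo+.01,hi-.01),bounds=(lo,hi)); return r.x,np.abs(r.fun).max()
E
cat > pour.py <<'E'
from ik import *
def scoopR(phi,th): # nose down th deg ; returns tool R
    S=R.from_euler('z',phi,degrees=True)*R.from_euler('y',th,degrees=True)
    return S*R.from_euler('x',np.pi)
def tcp(lip,phi,th):
    Rt=scoopR(phi,th); return np.array(lip)-Rt.apply([150,0,12.6]),Rt
if __name__=='__main__':
  b=np.array([591,-56.])
  q0=[0.367,0.656,.959,-.0155,1.666,-1.683]
  for phi in [-165,-150,-140,-130,-115,-100]:
    d=np.array([np.cos(np.radians(phi)),np.sin(np.radians(phi))]); q=q0
    for th,z in [(-8,175),(0,170),(15,155),(30,145),(45,140),(60,140)]:
        p,Rt=tcp([*(b-35*d),z],phi,th); q,e=ik(p,Rt,q); print(phi,th,p.round(),q.round(2),round(e,3))
E
python3 pour.py
```

```text
-165 -8 [770.  -8. 167.] [-0.04  1.    0.52 -0.04  1.76 -1.88] 0.0
-165 0 [770.  -8. 183.] [-0.06  0.86  0.72  0.    1.56 -1.89] 0.0
-165 15 [762. -10. 206.] [-0.09  0.64  1.05  0.1   1.21 -1.95] 0.0
-165 30 [744. -15. 231.] [-0.14  0.46  1.33  0.26  0.88 -2.09] 0.0
-165 45 [719. -22. 255.] [-0.2   0.3   1.59  0.59  0.6  -2.41] 0.0
-165 60 [687. -30. 276.] [-0.21  0.17  1.76  0.78  0.43 -2.55] 2.29
-150 -8 [751.  37. 167.] [ 0.02  0.92  0.65 -0.07  1.69 -2.07] 0.0
-150 0 [751.  36. 183.] [-0.    0.81  0.81  0.    1.52 -2.09] 0.0
-150 15 [744.  32. 206.] [-0.06  0.61  1.09  0.15  1.22 -2.19] 0.0
-150 30 [728.  23. 231.] [-0.13  0.45  1.34  0.38  0.96 -2.39] 0.0
-150 45 [705.  10. 255.] [-0.19  0.32  1.53  0.61  0.78 -2.55] 1.291
-150 60 [677.  -6. 276.] [-0.2   0.19  1.68  0.7   0.65 -2.55] 4.226
-140 -8 [733.  63. 167.] [ 0.07  0.86  0.76 -0.08  1.63 -2.2 ] 0.0
-140 0 [733.  63. 183.] [ 0.04  0.76  0.89  0.    1.49 -2.23] 0.0
-140 15 [726.  58. 206.] [-0.04  0.59  1.13  0.18  1.23 -2.35] 0.0
-140 30 [712.  46. 231.] [-0.12  0.44  1.35  0.43  1.02 -2.55] 0.147
-140 45 [692.  29. 255.]
[... 642 characters left out ...]
 -2.55] 0.622
-115 15 [666. 104. 206.] [ 0.06  0.5   1.24  0.14  1.27 -2.55] 2.5
-115 30 [658.  88. 231.] [-0.01  0.41  1.34  0.29  1.19 -2.55] 4.49
-115 45 [647.  64. 255.] [-0.09  0.33  1.41  0.45  1.15 -2.55] 6.564
-115 60 [633.  34. 276.] [-0.19  0.27  1.46  0.62  1.17 -2.55] 8.87
-100 -8 [623. 126. 167.] [ 0.24  0.55  1.27 -0.21  1.36 -2.55] 2.574
-100 0 [623. 126. 183.] [ 0.21  0.5   1.3  -0.12  1.32 -2.55] 3.531
-100 15 [622. 118. 206.] [ 0.14  0.42  1.36  0.04  1.25 -2.55] 5.419
-100 30 [619. 100. 231.] [ 0.06  0.36  1.39  0.21  1.24 -2.55] 7.537
-100 45 [614.  74. 255.] [-0.05  0.33  1.38  0.4   1.29 -2.55] 10.055
-100 60 [608.  42. 276.] [-0.2   0.37  1.31  0.65  1.46 -2.55] 13.227
```

```bash
sed -i 's/for phi in .*/for phi in [-172,-178,-184,-190]:/; s/(60,140)/(55,140)/' pour.py; python3 pour.py
```

```text
-172 -8 [774. -30. 167.] [-0.08  1.02  0.47 -0.03  1.78 -1.79] 0.0
-172 0 [774. -30. 183.] [-0.09  0.88  0.69  0.    1.58 -1.8 ] 0.0
-172 15 [766. -31. 206.] [-0.11  0.65  1.03  0.07  1.2  -1.84] 0.0
-172 30 [748. -34. 231.] [-0.14  0.46  1.33  0.19  0.86 -1.94] 0.0
-172 45 [722. -38. 255.] [-0.19  0.3   1.6   0.46  0.54 -2.21] 0.0
-172 55 [701. -41. 270.] [-0.21  0.21  1.75  0.81  0.38 -2.55] 0.327
-178 -8 [776. -50. 167.] [-0.1   1.04  0.45 -0.02  1.79 -1.71] 0.0
-178 0 [776. -50. 183.] [-0.11  0.89  0.67  0.    1.58 -1.72] 0.0
-178 15 [768. -50. 206.] [-0.13  0.66  1.03  0.04  1.2  -1.74] 0.0
-178 30 [750. -50. 231.] [-0.15  0.46  1.33  0.12  0.84 -1.81] 0.0
-178 45 [723. -51. 255.] [-0.18  0.29  1.6   0.32  0.5  -2.  ] 0.0
-178 55 [702. -52. 270.] [-0.2   0.2   1.76  0.71  0.3  -2.4 ] 0.0
-184 -8 [776. -69. 167.] [-0.13  1.04  0.44 -0.01  1.8  -1.63] 0.0
-184 0 [776. -69. 183.] [-0.14  0.89  0.67  0.    1.58 -1.64] 0.0
-184 15 [767. -68. 206.] [-0.14  0.66  1.02  0.02  1.2  -1.65] 0.0
-184 30 [749. -67. 231.] [-0.15  0.46  1.33  0.06  0.83 -1.68] 0.0
-184 45 [723. -65. 255.] [-0.17  0.29  1.6   0.15  0.47 -1.77] 0.0
-184 55 [701. -64. 270.] [-0.18  0.2   1.77  0.39  0.23 -2.01] 0.0
-190 -8 [773. -88. 167.] [-0.16  1.04  0.44  0.    1.8  -1.56] 0.0
-190 0 [773. -88. 183.] [-0.16  0.89  0.67  0.    1.58 -1.56] 0.0
-190 15 [765. -87. 206.] [-0.16  0.66  1.02 -0.    1.2  -1.55] 0.0
-190 30 [747. -84. 231.] [-0.16  0.46  1.33 -0.01  0.83 -1.55] 0.0
-190 45 [721. -79. 255.] [-0.15  0.29  1.6  -0.03  0.46 -1.53] 0.0
-190 55 [700. -75. 270.] [-0.15  0.2   1.77 -0.09  0.21 -1.47] 0.0
```

```bash
python3 - <<'E'
from plan import *
from pour import *
P=cloud('top','top0')
for x in range(640,940,40):
  print(x,[ (int(np.nanmax(P[...,2][m])) if (m:=((abs(P[...,0]-x-20)<20)&(abs(P[...,1]-y-20)<20))).any() else -1) for y in range(-240,320,40)])
# ramped carry
p0,R0=pose(); n=18
p1=np.array([773,-88,222.]); R1=scoopR(-190,-8)
print(ik(p1,R1,[-.16,1,.5,0,1.8,-1.56]))
w=np.array([.3,.6,.9]+[1]*12+[.9,.6,.3]); s=np.cumsum(w)/w.sum()
rv=(R0.inv()*R1).as_rotvec(); p=p0;Rc=R0;out=[]; q=manip.read_state()['joints']
for a in s:
    pt=p0+(p1-p0)*a; Rt=R0*R.from_rotvec(rv*a); d=np.round(Rc.inv().apply(pt-p)/1000,3); ww=np.round(np.degrees((Rc.inv()*Rt).as_rotvec()),1)
    out.append(dict(zip(['x','y','z','wx','wy','wz','grip'],d.tolist()+ww.tolist()+[0])))
    p=p+Rc.apply(d*1000); Rc=Rc*R.from_rotvec(np.radians(ww)); qn,e=ik(p,Rc,q); print(np.abs(qn-q).max().round(3)*8,end=' ');q=qn
print(json.dumps(out)); print(p,Rc.as_euler('xyz'))
E
```

```text
640 [108, 111, 146, 148, 148, 150, 147, 33, 9, 8, 10, 20, 52, 54]
680 [116, 117, 32, 142, 146, 142, 30, 29, 6, 5, 7, 16, 11, 12]
720 [21, 6, 6, 15, 4, 6, 5, 52, 51, 5, 4, 6, 13, 15]
760 [141, 139, 12, 15, 5, 8, 51, 54, 52, 6, 5, 7, 10, 14]
800 [137, 139, 5, 5, 7, 5, 48, 52, 51, 118, 125, 123, 117, 14]
840 [3, 5, 5, 5, 221, 205, 216, 4, 9, 126, 130, 131, 126, 25]
880 [15, 5, 5, 206, 210, 212, 219, 6, 7, 128, 150, 151, 128, 25]
920 [26, 5, 5, 4, 172, 198, 211, 7, 5, 127, 130, 130, 126, 5]
(array([-0.16105198,  1.05822881,  0.28589628,  0.00200943,  1.93708071,
       -1.55672688]), np.float64(1.224905593621983e-12))
0.096 0.184 0.264 0.296 0.312 0.288 0.28 0.288 0.28 0.296 0.36 0.392 0.432 0.552 0.656 0.68 0.576 0.344 [{"x": 0.0, "y": -0.008, "z": 0.0, "wx": -0.1, "wy": -0.0, "wz": 0.7, "grip": 0}, {"x": 0.001, "y": -0.015, "z": 0.0, "wx": -0.2, "wy": -0.0, "wz": 1.4, "grip": 0}, {"x": 0.0, "y": -0.022, "z": 0.001, "wx": -0.3, "wy": -0.0, "wz": 2.2, "grip": 0}, {"x": -0.0, "y": -0.025, "z": 0.0, "wx": -0.3, "wy": -0.0, "wz": 2.3, "grip": 0}, {"x": -0.002, "y": -0.026, "z": 0.0, "wx": -
[... 532 characters left out ...]
": 2.4, "grip": 0}, {"x": -0.009, "y": -0.023, "z": -0.001, "wx": -0.3, "wy": -0.1, "wz": 2.3, "grip": 0}, {"x": -0.009, "y": -0.023, "z": -0.001, "wx": -0.4, "wy": 0.0, "wz": 2.4, "grip": 0}, {"x": -0.011, "y": -0.023, "z": -0.001, "wx": -0.3, "wy": 0.0, "wz": 2.4, "grip": 0}, {"x": -0.012, "y": -0.022, "z": -0.001, "wx": -0.3, "wy": 0.0, "wz": 2.4, "grip": 0}, {"x": -0.011, "y": -0.02, "z": -0.001, "wx": -0.3, "wy": 0.0, "wz": 2.1, "grip": 0}, {"x": -0.008, "y": -0.013, "z": -0.001, "wx": -0.2, "wy": 0.0, "wz": 1.4, "grip": 0}, {"x": -0.004, "y": -0.006, "z": -0.001, "wx": -0.1, "wy": 0.0, "wz": 0.7, "grip": 0}]
[772.68357036 -87.96357228 222.37143163] [-3.14125366 -0.13921435  2.96770839]
```

```bash
python3 - <<'E'
from plan import *
from pour import *
P=cloud('top','top0')
m=(P[...,2]>100)&(P[...,0]>740)&(P[...,0]<1000)&(P[...,1]>-150)&(P[...,1]<60); q=P[m]; print(len(q),q.min(0),q.max(0)); print(q[np.argsort(q[:,0])[:8]].round())
P=cloud('side','side0'); m=(P[...,2]>80)&(P[...,0]>740)&(P[...,0]<1000)&(P[...,1]>-150)&(P[...,1]<60); q=P[m]; print(len(q),q.min(0),q.max(0));print(q[np.argsort(q[:,0])[:8]].round())
p0,R0=pose(); n=18
p1=np.array([738,-82,225.]); R1=scoopR(-190,-8)
w=np.array([.3,.6,.9]+[1]*12+[.9,.6,.3]); s=np.cumsum(w)/w.sum()
rv=(R0.inv()*R1).as_rotvec(); p=p0;Rc=R0;out=[]; q=manip.read_state()['joints']
for a in s:
    pt=p0+(p1-p0)*a; Rt=R0*R.from_rotvec(rv*a); d=np.round(Rc.inv().apply(pt-p)/1000,3); ww=np.round(np.degrees((Rc.inv()*Rt).as_rotvec()),1)
    out.append(dict(zip(['x','y','z','wx','wy','wz','grip'],d.tolist()+ww.tolist()+[0])))
    p=p+Rc.apply(d*1000); Rc=Rc*R.from_rotvec(np.radians(ww)); qn,e=ik(p,Rc,q); q=qn
print(json.dumps(out)); print(p,Rc.as_euler('xyz'))
E
```

```text
1020 [840.85088339 -91.54679011 100.51506019] [955.94652546  26.88276314 221.41119443]
[[841. -38. 166.]
 [842. -35. 164.]
 [843. -40. 166.]
 [844. -37. 171.]
 [844. -36. 154.]
 [844. -40. 169.]
 [845. -38. 164.]
 [845. -35. 163.]]
1498 [844.9212488  -91.65381273  80.01376362] [960.28305479  28.1963321  218.94529969]
[[845. -34. 162.]
 [845. -39. 172.]
 [846. -37. 164.]
 [846. -38. 166.]
 [846. -36. 158.]
 [846. -35. 156.]
 [847. -40. 168.]
 [847. -33. 162.]]
[{"x": 0.001, "y": -0.007, "z": 0.0, "wx": -0.1, "wy": -0.0, "wz": 0.7, "grip": 0}, {"x": 0.002, "y": -0.014, "z": 0.001, "wx": -0.2, "wy": -0.0, "wz": 1.4, "grip": 0}, {"x": 0.002, "y": -0.022, "z": -0.0, "wx": -0.3, "wy": -0.0, "wz": 2.2, "grip": 0}, {"x": 0.001, "y": -0.024, "z": 0.0, "wx": -0.3, "wy": -0.0, "wz": 2.3, "grip": 0}, {"x": 0.0, "y": -0.024, "z": 0.001, "wx": -0.4, "wy": -0.0, "wz": 2.4, "grip": 0}, {"x": -0.001, "y": -0.024, "z": -0.0, "wx": -0.3, "wy": -0.0, "wz": 2.4, "grip": 0}, {"x": -0.001, "y": -0.024, "z": -0.0, "wx": -0.3, "wy": -0.0, "wz": 2.4, "grip": 0}, {"x": -0.003, "y": -0.023, "z": -0.001, "wx": -
[... 274 characters left out ...]
wz": 2.4, "grip": 0}, {"x": -0.007, "y": -0.023, "z": -0.001, "wx": -0.3, "wy": -0.1, "wz": 2.3, "grip": 0}, {"x": -0.007, "y": -0.023, "z": -0.001, "wx": -0.4, "wy": 0.0, "wz": 2.4, "grip": 0}, {"x": -0.008, "y": -0.022, "z": -0.001, "wx": -0.3, "wy": 0.0, "wz": 2.4, "grip": 0}, {"x": -0.01, "y": -0.022, "z": -0.001, "wx": -0.3, "wy": 0.0, "wz": 2.4, "grip": 0}, {"x": -0.009, "y": -0.019, "z": -0.001, "wx": -0.3, "wy": 0.0, "wz": 2.1, "grip": 0}, {"x": -0.007, "y": -0.013, "z": -0.001, "wx": -0.2, "wy": 0.0, "wz": 1.4, "grip": 0}, {"x": -0.003, "y": -0.006, "z": -0.0, "wx": -0.1, "wy": 0.0, "wz": 0.7, "grip": 0}]
[737.74187575 -81.63959206 225.00839579] [-3.14125366 -0.13921435  2.96770839]
```

Request:
play_rows(commands=[{"x": 0.001,"y": -0.007,"z": 0.0,"wx": -0.1,"wy": 0,"wz": 0.7,"grip": 0},{"x": 0.002,"y": -0.014,"z": 0.001,"wx": -0.2,"wy": 0,"wz": 1.4,"grip": 0},{"x": 0.002,"y": -0.022,"z": 0,"wx": -0.3,"wy": 0,"wz": 2.2,"grip": 0},{"x": 0.001,"y": -0.024,"z": 0.0,"wx": -0.3,"wy": 0,"wz": 2.3,"grip": 0},{"x": 0.0,"y": -0.024,"z": 0.001,"wx": -0.4,"wy": 0,"wz": 2.4,"grip": 0},{"x": -0.001,"y": -0.024,"z": 0,"wx": -0.3,"wy": 0,"wz": 2.4,"grip": 0},{"x": -0.001,"y": -0.024,"z": 0,"wx": -0.3,"wy": 0,"wz": 2.4,"grip": 0},{"x": -0.003,"y": -0.023,"z": -0.001,"wx": -0.4,"wy": 0,"wz": 2.3,"grip": 0},{"x": -0.004,"y": -0.024,"z": 0.0,"wx": -0.3,"wy": 0,"wz": 2.4,"grip": 0},{"x": -0.004,"y": -0.024,"z": 0,"wx": -0.4,"wy": 0,"wz": 2.4,"grip": 0},{"x": -0.006,"y": -0.023,"z": -0.001,"wx": -0.3,"wy": 0,"wz": 2.4,"grip": 0},{"x": -0.007,"y": -0.023,"z": -0.001,"wx": -0.3,"wy": -0.1,"wz": 2.3,"grip": 0},{"x": -0.007,"y": -0.023,"z": -0.001,"wx": -0.4,"wy": 0.0,"wz": 2.4,"grip": 0},{"x": -0.008,"y": -0.022,"z": -0.001,"wx": -0.3,"wy": 0.0,"wz": 2.4,"grip": 0},{"x": -0.01,"y": -0.022,"z": -0.001,"wx": -0.3,"wy": 0.0,"wz": 2.4,"grip": 0},{"x": -0.009,"y": -0.019,"z": -0.001,"wx": -0.3,"wy": 0.0,"wz": 2.1,"grip": 0},{"x": -0.007,"y": -0.013,"z": -0.001,"wx": -0.2,"wy": 0.0,"wz": 1.4,"grip": 0},{"x": -0.003,"y": -0.006,"z": 0,"wx": -0.1,"wy": 0.0,"wz": 0.7,"grip": 0},{"x": 0,"y": 0,"z": 0,"wx": 0,"wy": 0,"wz": 0,"grip": 0}])

```text
clock: 7.22
eef_pos: [738.0, -82.0, 225.8]
eef_rot: [3.141, -0.138, 2.967]
wrist_force: [-0.1, 1.0, -2.9]
finger_gap: 19.3
```

```bash
python3 tray.py wrist5; python3 -c "
from h import *
cam('side','side5')"
```

```text
[737.9894355  -82.01557074 225.80186022] [ 3.14112472 -0.13847141  2.96708551] [-0.16084906  0.8899444   0.57717618  0.00242375  1.81292372 -1.55668781] [-0.09744933  1.03376677 -2.92324312] [-0.075849   -0.34304256 -0.0406062 ] 7.225
```

View pics/wrist5.png

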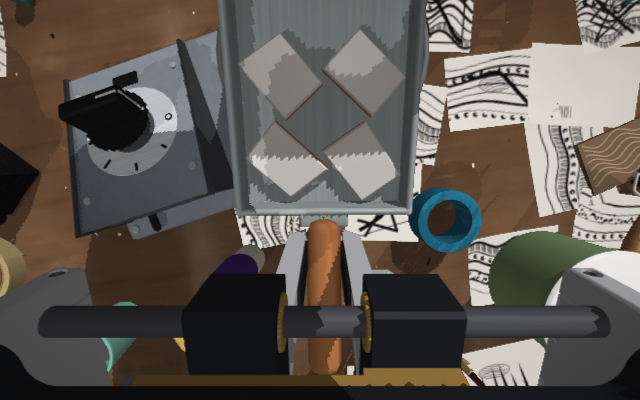

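View pics/side5.png

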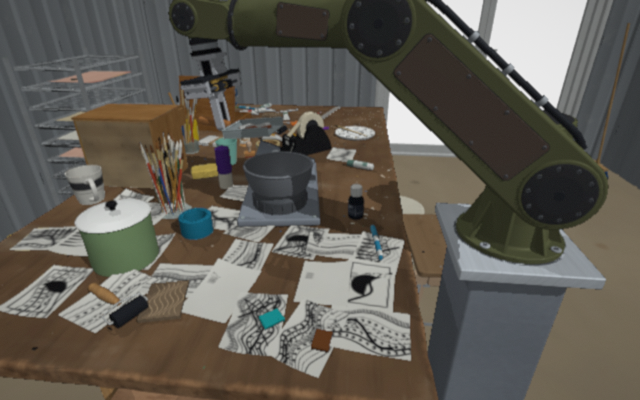

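```bash
cat > traj.py <<'E'
from plan import *
from pour import *
def traj(poses,grip=0):
    p,Rc=pose(); out=[]; q=manip.read_state()['joints']; sp=0
    for pt,Rt in poses:
        d=np.round(Rc.inv().apply(pt-p)/1000,3); ww=np.round(np.degrees((Rc.inv()*Rt).as_rotvec()),1)
        out.append(dict(zip(['x','y','z','wx','wy','wz','grip'],(d+0).tolist()+(ww+0).tolist()+[grip])))
        p=p+Rc.apply(d*1000); Rc=Rc*R.from_rotvec(np.radians(ww)); qn,e=ik(p,Rc,q); sp=max(sp,np.abs((qn-q)*8/np.array([2.22,2.22,2.57,3.14,3.14,3.14])).max()); q=qn
    for i in range(0,len(out),20): print(json.dumps(out[i:i+20]))
    print('end',p.round(1),Rc.as_euler('xyz').round(3),'q',q.round(2),'maxspeedfrac',sp.round(2),'ikerr',e)
E
python3 - <<'E'
from traj import *
b=np.array([591,-56.]); phi=-190; d=np.array([np.cos(np.radians(phi)),np.sin(np.radians(phi))])
p,Rc=pose(); lip=p+Rc.apply([150,0,12.6]); print('lip',lip,'off',(lip[:2]-b)@d)
ps=[]; n=10
tgt=np.r_[b-28*d,168]
for k in range(1,n+1):
    s=k/n; s=s*s*(3-2*s); ps.append(tcp(lip+(tgt-lip)*s,phi,-8+4*s))
for k in range(1,10):
    th=-4+3*k; s=k/18; ps.append(tcp(np.r_[b-28*d,168-24*s],phi,th))
for k in range(10,20):
    th=-4+3*k; s=min(1,k/18); ps.append(tcp(np.r_[b-28*d,168-24*s],phi,th))
traj(ps)
E
```

```text
lip [589.89517075 -55.20736042 234.37174848] off 1.225684834331051
[{"x": -0.001, "y": 0.0, "z": 0.002, "wx": 0.0, "wy": 0.0, "wz": 0.1, "grip": 0}, {"x": -0.003, "y": 0.0, "z": 0.004, "wx": 0.0, "wy": -0.3, "wz": 0.0, "grip": 0}, {"x": -0.004, "y": 0.0, "z": 0.005, "wx": 0.0, "wy": -0.5, "wz": 0.0, "grip": 0}, {"x": -0.005, "y": 0.0, "z": 0.007, "wx": 0.0, "wy": -0.5, "wz": 0.0, "grip": 0}, {"x": -0.005, "y": 0.0, "z": 0.008, "wx": 0.0, "wy": -0.6, "wz": 0.0, "grip": 0}, {"x": -0.005, "y": -0.001, "z": 0.008, "wx": 0.0, "wy": -0.6, "wz": 0.0, "grip": 0}, {"x": -0.005, "y": 0.0, "z": 0.007, "wx": 0.0, "wy": -0.5, "wz": 0.0, "grip": 0}, {"x": -0.004, "y": 0.0, "z": 0.006, "wx": 0.0, "wy": -0.5, "wz": 0.0, "grip": 0}, {"x": -0.002, "y": 0.0, "z": 0.004, "wx": 0.0, "wy": -0.3, "wz": 0.0, "grip": 0}, {"x": -0.001, "y": 0.0, "z": 0.002, "wx": 0.0, "wy": -0.1, "wz": 0.0, "grip": 0}, {"x": 0.0, "y": 0.0, "z": -0.007, "wx": 0.0, "wy": -3.0, "wz": 0.0, "grip": 0}, {"x": 0.001, "y": 0.0, "z": -0.006, "wx": 0.0, "wy": -3.0, "wz": 0.0, "grip": 0}, {"x": 0.001, "y": 0.0, "z": -0.007, "wx": 0.0, "
[... 777 characters left out ...]
: 0.002, "y": 0.0, "z": -0.007, "wx": 0.0, "wy": -3.0, "wz": 0.0, "grip": 0}, {"x": 0.002, "y": 0.0, "z": -0.007, "wx": 0.0, "wy": -3.0, "wz": 0.0, "grip": 0}, {"x": 0.001, "y": 0.0, "z": -0.006, "wx": 0.0, "wy": -3.0, "wz": 0.0, "grip": 0}, {"x": 0.002, "y": 0.0, "z": -0.007, "wx": 0.0, "wy": -3.0, "wz": 0.0, "grip": 0}, {"x": 0.002, "y": 0.0, "z": -0.007, "wx": 0.0, "wy": -3.0, "wz": 0.0, "grip": 0}, {"x": 0.002, "y": 0.0, "z": -0.007, "wx": 0.0, "wy": -3.0, "wz": 0.0, "grip": 0}, {"x": 0.001, "y": 0.0, "z": -0.008, "wx": 0.0, "wy": -3.0, "wz": 0.0, "grip": 0}]
end [697.1 -74.9 271.1] [3.141 0.925 2.966] q [-0.15  0.2   1.75 -0.07  0.27 -1.49] maxspeedfrac 0.23 ikerr 1.1368683772161604e-14
```

Request:
play_rows(commands=[{"x": -0.001,"y": 0.0,"z": 0.002,"wx": 0.0,"wy": 0.0,"wz": 0.1,"grip": 0},{"x": -0.003,"y": 0.0,"z": 0.004,"wx": 0.0,"wy": -0.3,"wz": 0.0,"grip": 0},{"x": -0.004,"y": 0.0,"z": 0.005,"wx": 0.0,"wy": -0.5,"wz": 0.0,"grip": 0},{"x": -0.005,"y": 0.0,"z": 0.007,"wx": 0.0,"wy": -0.5,"wz": 0.0,"grip": 0},{"x": -0.005,"y": 0.0,"z": 0.008,"wx": 0.0,"wy": -0.6,"wz": 0.0,"grip": 0},{"x": -0.005,"y": -0.001,"z": 0.008,"wx": 0.0,"wy": -0.6,"wz": 0.0,"grip": 0},{"x": -0.005,"y": 0.0,"z": 0.007,"wx": 0.0,"wy": -0.5,"wz": 0.0,"grip": 0},{"x": -0.004,"y": 0.0,"z": 0.006,"wx": 0.0,"wy": -0.5,"wz": 0.0,"grip": 0},{"x": -0.002,"y": 0.0,"z": 0.004,"wx": 0.0,"wy": -0.3,"wz": 0.0,"grip": 0},{"x": -0.001,"y": 0.0,"z": 0.002,"wx": 0.0,"wy": -0.1,"wz": 0.0,"grip": 0},{"x": 0.0,"y": 0.0,"z": -0.007,"wx": 0.0,"wy": -3.0,"wz": 0.0,"grip": 0},{"x": 0.001,"y": 0.0,"z": -0.006,"wx": 0.0,"wy": -3.0,"wz": 0.0,"grip": 0},{"x": 0.001,"y": 0.0,"z": -0.007,"wx": 0.0,"wy": -3.0,"wz": 0.0,"grip": 0},{"x": 0.001,"y": 0.0,"z": -0.006,"wx": 0.0,"wy": -3.0,"wz": 0.0,"grip": 0},{"x": 0.001,"y": 0.0,"z": -0.007,"wx": 0.0,"wy": -3.0,"wz": 0.0,"grip": 0},{"x": 0.001,"y": 0.0,"z": -0.007,"wx": 0.0,"wy": -3.0,"wz": 0.0,"grip": 0},{"x": 0.001,"y": 0.0,"z": -0.006,"wx": 0.0,"wy": -3.0,"wz": 0.0,"grip": 0}])

```text
clock: 9.45
eef_pos: [756.6, -85.8, 215.3]
eef_rot: [3.141, 0.299, 2.966]
wrist_force: [1.2, 1.0, -2.4]
finger_gap: 19.5
```

```bash
python3 tray.py wrist6
```

```text
[756.57719028 -85.840226   215.31954534] [3.14149862 0.29880193 2.96604233] [-0.15940365  0.60680298  1.08747694 -0.00510757  1.14855091 -1.55327185] [ 1.22663665  1.04476465 -2.40828831] [0.06233786 0.1170048  0.00525697] 9.45
```

View pics/wrist6.png

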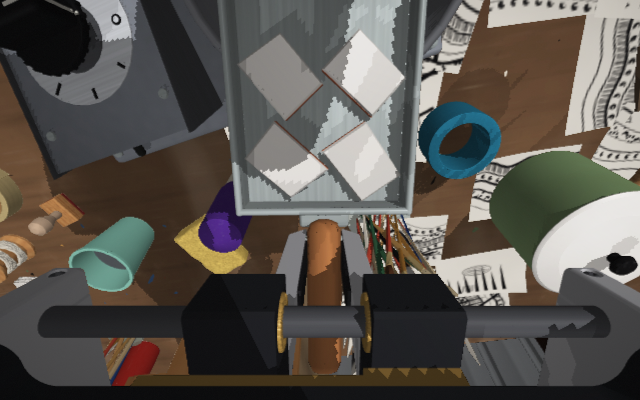

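Request:
play_rows(commands=[{"x": 0.002,"y": 0.0,"z": -0.007,"wx": 0.0,"wy": -3.0,"wz": 0.0,"grip": 0},{"x": 0.001,"y": 0.0,"z": -0.006,"wx": 0.0,"wy": -3.0,"wz": 0.0,"grip": 0},{"x": 0.001,"y": 0.0,"z": -0.007,"wx": 0.0,"wy": -3.0,"wz": 0.0,"grip": 0},{"x": 0.002,"y": 0.0,"z": -0.007,"wx": 0.0,"wy": -3.0,"wz": 0.0,"grip": 0},{"x": 0.001,"y": 0.0,"z": -0.006,"wx": 0.0,"wy": -3.0,"wz": 0.0,"grip": 0},{"x": 0.002,"y": 0.0,"z": -0.007,"wx": 0.0,"wy": -3.0,"wz": 0.0,"grip": 0},{"x": 0.002,"y": 0.0,"z": -0.007,"wx": 0.0,"wy": -3.0,"wz": 0.0,"grip": 0},{"x": 0.001,"y": 0.0,"z": -0.006,"wx": 0.0,"wy": -3.0,"wz": 0.0,"grip": 0},{"x": 0,"y": 0,"z": 0,"wx": 0,"wy": 0,"wz": 0,"grip": 0},{"x": 0,"y": 0,"z": 0,"wx": 0,"wy": 0,"wz": 0,"grip": 0}])

```text
clock: 10.75
eef_pos: [722.7, -79.9, 256.0]
eef_rot: [3.141, 0.715, 2.966]
wrist_force: [0.4, -0.6, -2.0]
finger_gap: 19.9
```

```bash
python3 tray.py wrist7
```

```text
[722.73940927 -79.88360597 256.04768466] [3.14148271 0.71451514 2.96592782] [-0.15557326  0.31348652  1.54032421 -0.02406217  0.57349697 -1.5354045 ] [ 0.38441842 -0.59803644 -2.02337222] [ 0.07030814  0.48258064 -0.01875284] 10.75
```

View pics/wrist7.png

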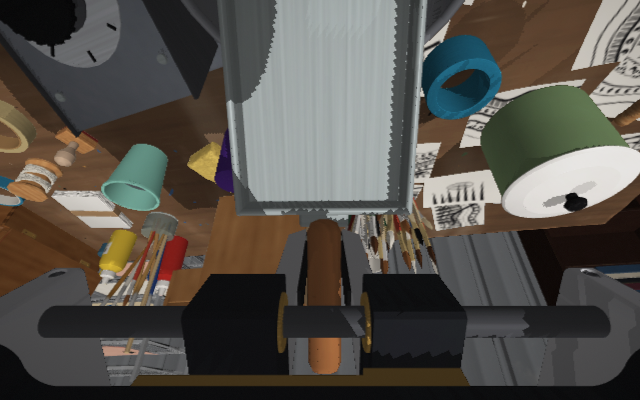

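```bash
python3 - <<'E'
from traj import *
p,Rc=pose(); ps=[]
for k in range(1,4): ps.append((p+np.array([-5*k,3*k,22*k]),Rc))
p1,R1=ps[-1]; p2=np.array([594,260,150.]); R2=scoopR(-152.5,0)
S=__import__('scipy.spatial.transform',fromlist=['Slerp']).Slerp([0,1],R.concatenate([R1,R2]))
n=16
for k in range(1,n+1):
    s=k/n; s=.5*s+.5*s*s*(3-2*s); pp=p1+(p2-p1)*s; pp[2]+=20*np.sin(np.pi*s); ps.append((pp,S(s)))
for z in [110,70,45,30,22]: ps.append((np.array([594,260,z]),R2))
traj(ps)
E
```

```text
[{"x": -0.01, "y": 0.002, "z": -0.02, "wx": 0.0, "wy": 0.0, "wz": 0.0, "grip": 0}, {"x": -0.011, "y": 0.002, "z": -0.02, "wx": 0.0, "wy": 0.0, "wz": 0.0, "grip": 0}, {"x": -0.01, "y": 0.002, "z": -0.021, "wx": 0.0, "wy": 0.0, "wz": 0.0, "grip": 0}, {"x": 0.007, "y": 0.012, "z": -0.001, "wx": -0.5, "wy": 1.5, "wz": -1.3, "grip": 0}, {"x": 0.01, "y": 0.014, "z": -0.001, "wx": -0.6, "wy": 1.8, "wz": -1.7, "grip": 0}, {"x": 0.01, "y": 0.018, "z": 0.0, "wx": -0.8, "wy": 2.2, "wz": -2.0, "grip": 0}, {"x": 0.011, "y": 0.02, "z": 0.0, "wx": -0.8, "wy": 2.5, "wz": -2.3, "grip": 0}, {"x": 0.012, "y": 0.023, "z": 0.002, "wx": -0.9, "wy": 2.7, "wz": -2.5, "grip": 0}, {"x": 0.012, "y": 0.025, "z": 0.004, "wx": -1.0, "wy": 2.9, "wz": -2.6, "grip": 0}, {"x": 0.011, "y": 0.026, "z": 0.005, "wx": -1.1, "wy": 3.0, "wz": -2.8, "grip": 0}, {"x": 0.01, "y": 0.027, "z": 0.008, "wx": -1.0, "wy": 3.1, "wz": -2.8, "grip": 0}, {"x": 0.009, "y": 0.028, "z": 0.01, "wx": -1.1, "wy": 3.1, "wz": -2.8, "grip": 0}, {"x": 0.007, "y": 0.027, "z": 0.012, "wx": -1.0, "wy": 3.0, "wz": -2.7, "grip": 0}, {"x": 0.005, "y": 
[... 318 characters left out ...]
": -0.001, "y": 0.017, "z": 0.011, "wx": -0.6, "wy": 1.9, "wz": -1.7, "grip": 0}, {"x": -0.001, "y": 0.013, "z": 0.008, "wx": -0.5, "wy": 1.4, "wz": -1.3, "grip": 0}, {"x": 0.0, "y": 0.0, "z": 0.04, "wx": 0.0, "wy": 0.0, "wz": 0.0, "grip": 0}]
[{"x": 0.0, "y": 0.0, "z": 0.04, "wx": 0.0, "wy": 0.0, "wz": 0.0, "grip": 0}, {"x": 0.0, "y": 0.0, "z": 0.025, "wx": 0.0, "wy": 0.0, "wz": 0.0, "grip": 0}, {"x": 0.0, "y": 0.0, "z": 0.015, "wx": 0.0, "wy": 0.0, "wz": 0.0, "grip": 0}, {"x": 0.0, "y": 0.0, "z": 0.008, "wx": 0.0, "wy": 0.0, "wz": 0.0, "grip": 0}]
end [594.  260.3  22.2] [-3.141e+00  1.000e-03 -2.662e+00] q [ 0.36  0.7   1.37 -0.    1.07 -1.69] maxspeedfrac 0.19 ikerr 6.400568963726982e-12
```

Request:
play_rows(commands=[{"x": -0.01,"y": 0.002,"z": -0.02,"wx": 0.0,"wy": 0.0,"wz": 0.0,"grip": 0},{"x": -0.011,"y": 0.002,"z": -0.02,"wx": 0.0,"wy": 0.0,"wz": 0.0,"grip": 0},{"x": -0.01,"y": 0.002,"z": -0.021,"wx": 0.0,"wy": 0.0,"wz": 0.0,"grip": 0},{"x": 0.007,"y": 0.012,"z": -0.001,"wx": -0.5,"wy": 1.5,"wz": -1.3,"grip": 0},{"x": 0.01,"y": 0.014,"z": -0.001,"wx": -0.6,"wy": 1.8,"wz": -1.7,"grip": 0},{"x": 0.01,"y": 0.018,"z": 0.0,"wx": -0.8,"wy": 2.2,"wz": -2.0,"grip": 0},{"x": 0.011,"y": 0.02,"z": 0.0,"wx": -0.8,"wy": 2.5,"wz": -2.3,"grip": 0},{"x": 0.012,"y": 0.023,"z": 0.002,"wx": -0.9,"wy": 2.7,"wz": -2.5,"grip": 0},{"x": 0.012,"y": 0.025,"z": 0.004,"wx": -1.0,"wy": 2.9,"wz": -2.6,"grip": 0},{"x": 0.011,"y": 0.026,"z": 0.005,"wx": -1.1,"wy": 3.0,"wz": -2.8,"grip": 0},{"x": 0.01,"y": 0.027,"z": 0.008,"wx": -1.0,"wy": 3.1,"wz": -2.8,"grip": 0},{"x": 0.009,"y": 0.028,"z": 0.01,"wx": -1.1,"wy": 3.1,"wz": -2.8,"grip": 0},{"x": 0.007,"y": 0.027,"z": 0.012,"wx": -1.0,"wy": 3.0,"wz": -2.7,"grip": 0},{"x": 0.005,"y": 0.027,"z": 0.013,"wx": -1.0,"wy": 2.9,"wz": -2.6,"grip": 0},{"x": 0.004,"y": 0.025,"z": 0.013,"wx": -0.9,"wy": 2.7,"wz": -2.5,"grip": 0},{"x": 0.001,"y": 0.022,"z": 0.013,"wx": -0.8,"wy": 2.5,"wz": -2.3,"grip": 0},{"x": 0.0,"y": 0.02,"z": 0.013,"wx": -0.8,"wy": 2.2,"wz": -2.0,"grip": 0},{"x": -0.001,"y": 0.017,"z": 0.011,"wx": -0.6,"wy": 1.9,"wz": -1.7,"grip": 0},{"x": -0.001,"y": 0.013,"z": 0.008,"wx": -0.5,"wy": 1.4,"wz": -1.3,"grip": 0}])

```text
clock: 13.18
eef_pos: [593.2, 261.3, 149.0]
eef_rot: [-3.141, -0.001, -2.66]
wrist_force: [0.3, -0.5, -2.2]
finger_gap: 19.5
```

```bash
python3 tray.py wrist8; python3 - <<'E'
from h import *
cam('top','top8'); a=cv2.imread('pics/top8.png'); cv2.imwrite('pics/c8.png',cv2.resize(a[110:260,330:490],None,fx=5,fy=4,interpolation=cv2.INTER_CUBIC))
E
```

```text
[593.21522141 261.303712   148.99949174] [-3.14139763e+00 -6.57873842e-04 -2.66030469e+00] [ 3.58536897e-01  5.65576775e-01  1.27742908e+00 -2.84541943e-04
  1.29921585e+00 -1.69347104e+00] [ 0.30812662 -0.45986047 -2.23492255] [ 0.15784511 -0.099951    0.02628086] 13.175
```

View pics/c8.png

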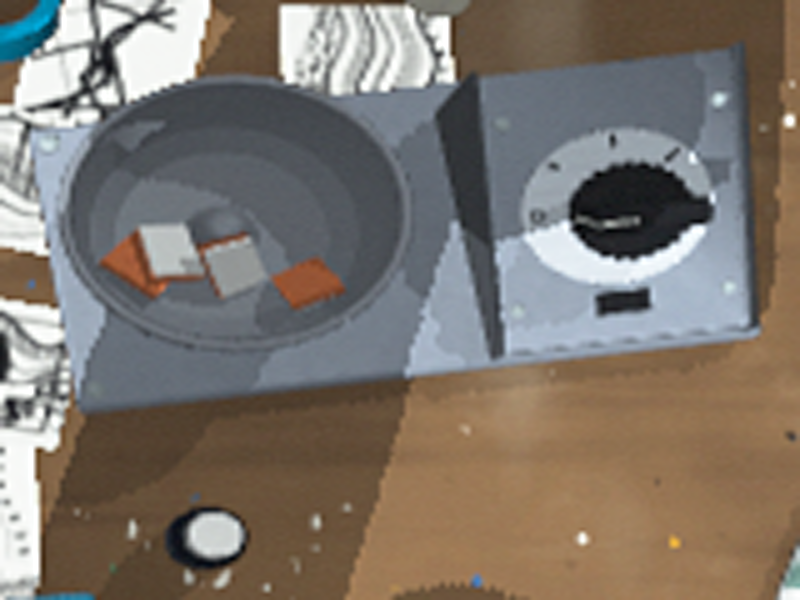

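View pics/wrist8.png

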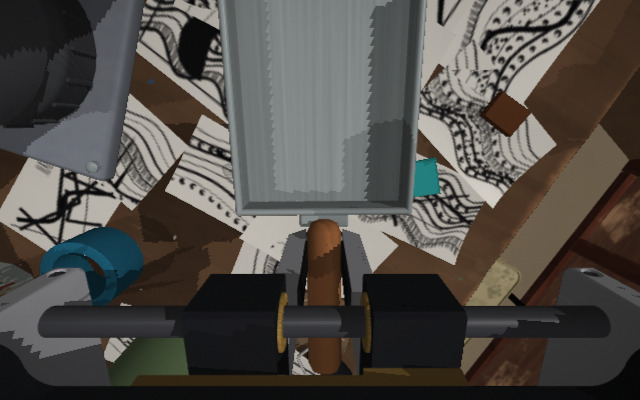

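Request:
play_rows(commands=[{"x": 0.0,"y": 0.0,"z": 0.04,"wx": 0.0,"wy": 0.0,"wz": 0.0,"grip": 0},{"x": 0.0,"y": 0.0,"z": 0.04,"wx": 0.0,"wy": 0.0,"wz": 0.0,"grip": 0},{"x": 0.0,"y": 0.0,"z": 0.025,"wx": 0.0,"wy": 0.0,"wz": 0.0,"grip": 0},{"x": 0.0,"y": 0.0,"z": 0.015,"wx": 0.0,"wy": 0.0,"wz": 0.0,"grip": 0},{"x": 0.0,"y": 0.0,"z": 0.008,"wx": 0.0,"wy": 0.0,"wz": 0.0,"grip": 0},{"x": 0.0,"y": 0.0,"z": 0.004,"wx": 0.0,"wy": 0.0,"wz": 0.0,"grip": 0},{"x": 0.0,"y": 0.0,"z": 0.002,"wx": 0.0,"wy": 0.0,"wz": 0.0,"grip": 0},{"x": 0.0,"y": 0.0,"z": 0.0,"wx": 0.0,"wy": 0.0,"wz": 0.0,"grip": 0}])

```text
clock: 14.28
eef_pos: [594.0, 260.5, 16.3]
eef_rot: [-3.141, 0.002, -2.662]
wrist_force: [-0.6, 0.5, -1.8]
finger_gap: 19.5
```

Request:
play_rows(commands=[{"x": 0.0,"y": 0.0,"z": 0.002,"wx": 0.0,"wy": 0.0,"wz": 0.0,"grip": 0},{"x": 0.0,"y": 0.0,"z": 0.001,"wx": 0.0,"wy": 0.0,"wz": 0.0,"grip": 0},{"x": 0.0,"y": 0.0,"z": 0.0,"wx": 0.0,"wy": 0.0,"wz": 0.0,"grip": 0}])

```text
clock: 14.65
eef_pos: [593.8, 260.4, 12.9]
eef_rot: [-3.141, 0.001, -2.662]
wrist_force: [0.6, 0.8, -2.2]
finger_gap: 19.3
```

Request:
play_rows(commands=[{"x": 0.0,"y": 0.0,"z": 0.001,"wx": 0.0,"wy": 0.0,"wz": 0.0,"grip": 0},{"x": 0.0,"y": 0.0,"z": 0.0,"wx": 0.0,"wy": 0.0,"wz": 0.0,"grip": 0}])

```text
clock: 14.9
eef_pos: [593.9, 260.5, 12.5]
eef_rot: [-3.141, 0.002, -2.662]
wrist_force: [-2.6, -0.6, 5.1]
finger_gap: 19.7
```

Request:
play_rows(commands=[{"x": 0.0,"y": 0.0,"z": 0.0,"wx": 0.0,"wy": 0.0,"wz": 0.0,"grip": 0.25},{"x": 0.0,"y": 0.0,"z": 0.0,"wx": 0.0,"wy": 0.0,"wz": 0.0,"grip": 0.6},{"x": 0.0,"y": 0.0,"z": 0.0,"wx": 0.0,"wy": 0.0,"wz": 0.0,"grip": 0.6},{"x": 0.0,"y": 0.0,"z": 0.0,"wx": 0.0,"wy": 0.0,"wz": 0.0,"grip": 0.6},{"x": 0.0,"y": 0.0,"z": -0.02,"wx": 0.0,"wy": 0.0,"wz": 0.0,"grip": 0.6},{"x": 0.0,"y": 0.0,"z": -0.04,"wx": 0.0,"wy": 0.0,"wz": 0.0,"grip": 0.6},{"x": 0.0,"y": 0.0,"z": -0.05,"wx": 0.0,"wy": 0.0,"wz": 0.0,"grip": 0.6},{"x": 0.0,"y": 0.0,"z": -0.05,"wx": 0.0,"wy": 0.0,"wz": 0.0,"grip": 0.6},{"x": 0.0,"y": 0.0,"z": 0.0,"wx": 0.0,"wy": 0.0,"wz": 0.0,"grip": 0.6}])

```text
clock: 16.02
eef_pos: [595.0, 261.0, 178.0]
eef_rot: [-3.14, 0.01, -2.662]
wrist_force: [0.2, 0.1, -0.2]
finger_gap: 56.2
```

```bash
python3 hand.py wrist9; python3 - <<'E'
from h import *
z=np.load('pics/wrist5.npz'); cv2.imwrite('pics/c5.png',cv2.resize(z['p'][50:250,40:240,::-1],None,fx=3,fy=3,interpolation=cv2.INTER_CUBIC))
E
```

```text
[595.00024586 261.00546111 177.9856398 ] [-3.13973354  0.01005176 -2.66193016] [ 3.57284390e-01  5.39300827e-01  1.24919138e+00 -6.34597743e-04
  1.34289697e+00 -1.69302486e+00] [ 0.21723554  0.08096342 -0.23982463] 16.025
1270
handle 1270 [612.8241626  269.4230289   42.79864908] [0.85873264 0.46068823 0.22437606] -43.25664305394756 45.860834521219054 28.212427112424905
```

View pics/wrist9.png

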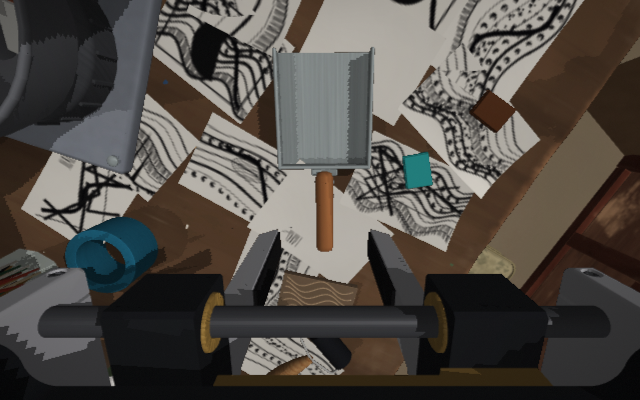

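View pics/c5.png

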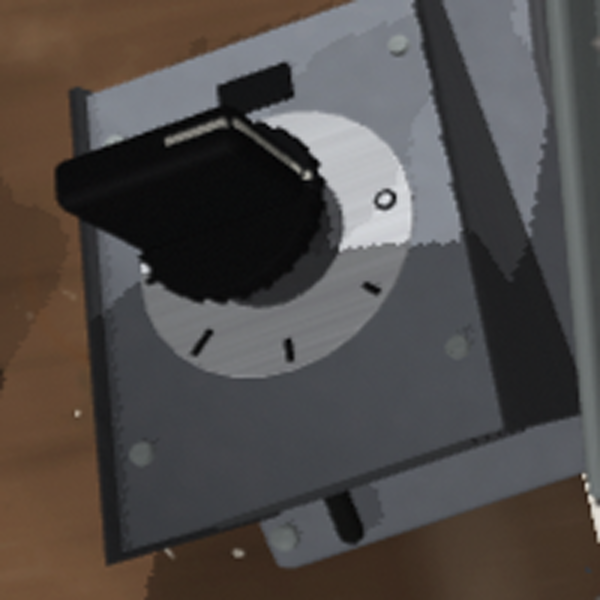

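```bash
cat > knob.py <<'E'
from traj import *
def kframe(n,psi):
    # psi: tumbler yaw deg
    n=n/np.linalg.norm(n); y=np.array([-np.sin(np.radians(psi)),np.cos(np.radians(psi)),0]); y-=n*(y@n); y/=np.linalg.norm(y); x=np.cross(y,n); return x,y,n
def kR(n,psi,ang): # tool R with turned angle ang deg clockwise
    x,y,n=kframe(n,psi); return R.from_matrix(np.column_stack([y,x,-n]))*R.from_euler('z',ang,degrees=True)
E
python3 - <<'E'
from knob import *
from scipy.spatial.transform import Slerp
n=np.array([-0.3695,-.0564,.9275]); g=np.array([600.7,-265.8,114.8])-15*n
q=[-.5,.6,1.2,0,1,-.6]
for back in [130,-17]:
  for a in [-10,0,45,90,135,150]:
    q,e=ik(g+n*back,kR(n,8.7,a),q); print(back,a,q.round(2),round(e,3))
p0,R0=pose(); p2=g+n*120; R2=kR(n,8.7,0); print((R0.inv()*R2).as_rotvec()*57.3)
# via: raise to z 260
ps=[]; N=18; S=Slerp([0,1],R.concatenate([R0,R2]))
for k in range(1,N+1):
    s=k/N; s=.6*s+.4*s*s*(3-2*s); pp=p0+(p2-p0)*s; pp[2]+=60*np.sin(np.pi*s); ps.append((pp,S(s)))
print(min(p[2] for p,_ in ps),[p.round().tolist() for p,_ in ps[::4]])
traj(ps,1)
E
```

```text
130 -10 [-0.63  0.28  1.55  0.31  1.05 -1.07] 0.0
130 0 [-0.63  0.28  1.55  0.31  1.05 -0.9 ] 0.0
130 45 [-0.63  0.28  1.55  0.31  1.05 -0.11] 0.0
130 90 [-0.63  0.28  1.55  0.31  1.05  0.67] 0.0
130 135 [-0.63  0.28  1.55  0.31  1.05  1.46] 0.0
130 150 [-0.63  0.28  1.55  0.31  1.05  1.72] 0.0
-17 -10 [-0.56  0.52  1.56  0.35  0.8  -1.1 ] 0.0
-17 0 [-0.56  0.52  1.56  0.35  0.8  -0.92] 0.0
-17 45 [-0.56  0.52  1.56  0.35  0.8  -0.14] 0.0
-17 90 [-0.56  0.52  1.56  0.35  0.8   0.65] 0.0
-17 135 [-0.56  0.52  1.56  0.35  0.8   1.43] 0.0
-17 150 [-0.56  0.52  1.56  0.35  0.8   1.69] 0.0
[-14.62924776 -20.51075256 107.31377561]
183.21394632733492 [[593.0, 241.0, 183.0], [586.0, 132.0, 225.0], [578.0, -6.0, 254.0], [570.0, -143.0, 245.0], [563.0, -252.0, 218.0]]
[{"x": 0.01, "y": -0.017, "z": -0.008, "wx": -0.5, "wy": -0.8, "wz": 4.0, "grip": 1}, {"x": 0.01, "y": -0.02, "z": -0.01, "wx": -0.7, "wy": -0.8, "wz": 4.6, "grip": 1}, {"x": 0.01, "y": -0.025, "z": -0.012, "wx": -0.7, "wy": -1.1, "wz": 5.3, "grip": 1}, {"x": 0.008, "y": -0.027, "z": -0.012, "wx": -0.8, "wy": -1.1, "wz": 5.8, "gr
[... 644 characters left out ...]
0.001, "wx": -0.9, "wy": -1.3, "wz": 6.9, "grip": 1}, {"x": -0.023, "y": -0.024, "z": 0.0, "wx": -0.9, "wy": -1.2, "wz": 6.6, "grip": 1}, {"x": -0.024, "y": -0.021, "z": 0.003, "wx": -0.8, "wy": -1.2, "wz": 6.3, "grip": 1}, {"x": -0.024, "y": -0.017, "z": 0.003, "wx": -0.8, "wy": -1.1, "wz": 5.8, "grip": 1}, {"x": -0.023, "y": -0.014, "z": 0.003, "wx": -0.8, "wy": -1.1, "wz": 5.3, "grip": 1}, {"x": -0.022, "y": -0.01, "z": 0.004, "wx": -0.6, "wy": -0.8, "wz": 4.6, "grip": 1}, {"x": -0.019, "y": -0.007, "z": 0.003, "wx": -0.5, "wy": -0.8, "wz": 4.0, "grip": 1}]
end [ 561.9 -272.1  212.4] [2.759 0.    1.723] q [-0.62  0.3   1.55  0.31  1.03 -0.9 ] maxspeedfrac 0.25 ikerr 1.1368683772161604e-14
```

Request:
play_rows(commands=[{"x": 0.01,"y": -0.017,"z": -0.008,"wx": -0.5,"wy": -0.8,"wz": 4.0,"grip": 0.6},{"x": 0.01,"y": -0.02,"z": -0.01,"wx": -0.7,"wy": -0.8,"wz": 4.6,"grip": 1},{"x": 0.01,"y": -0.025,"z": -0.012,"wx": -0.7,"wy": -1.1,"wz": 5.3,"grip": 1},{"x": 0.008,"y": -0.027,"z": -0.012,"wx": -0.8,"wy": -1.1,"wz": 5.8,"grip": 1},{"x": 0.005,"y": -0.03,"z": -0.013,"wx": -0.8,"wy": -1.2,"wz": 6.3,"grip": 1},{"x": 0.002,"y": -0.031,"z": -0.013,"wx": -0.9,"wy": -1.2,"wz": 6.6,"grip": 1},{"x": -0.002,"y": -0.034,"z": -0.012,"wx": -1.0,"wy": -1.3,"wz": 6.9,"grip": 1},{"x": -0.006,"y": -0.033,"z": -0.01,"wx": -0.9,"wy": -1.4,"wz": 7.0,"grip": 1},{"x": -0.01,"y": -0.033,"z": -0.008,"wx": -1.0,"wy": -1.3,"wz": 7.2,"grip": 1},{"x": -0.014,"y": -0.032,"z": -0.006,"wx": -1.0,"wy": -1.4,"wz": 7.1,"grip": 1},{"x": -0.018,"y": -0.03,"z": -0.004,"wx": -1.0,"wy": -1.4,"wz": 7.0,"grip": 1},{"x": -0.02,"y": -0.028,"z": -0.001,"wx": -0.9,"wy": -1.3,"wz": 6.9,"grip": 1},{"x": -0.023,"y": -0.024,"z": 0.0,"wx": -0.9,"wy": -1.2,"wz": 6.6,"grip": 1},{"x": -0.024,"y": -0.021,"z": 0.003,"wx": -0.8,"wy": -1.2,"wz": 6.3,"grip": 1},{"x": -0.024,"y": -0.017,"z": 0.003,"wx": -0.8,"wy": -1.1,"wz": 5.8,"grip": 1},{"x": -0.023,"y": -0.014,"z": 0.003,"wx": -0.8,"wy": -1.1,"wz": 5.3,"grip": 1},{"x": -0.022,"y": -0.01,"z": 0.004,"wx": -0.6,"wy": -0.8,"wz": 4.6,"grip": 1},{"x": -0.019,"y": -0.007,"z": 0.003,"wx": -0.5,"wy": -0.8,"wz": 4.0,"grip": 1},{"x": 0,"y": 0,"z": 0,"wx": 0,"wy": 0,"wz": 0,"grip": 1}])

```text
clock: 18.45
eef_pos: [561.0, -273.2, 209.7]
eef_rot: [2.764, 0.0, 1.72]
wrist_force: [0.2, 0.6, 0.8]
finger_gap: 93.9
```

```bash
python3 tray.py wk1; python3 - <<'E'
from knob import *
P=cloud('wrist','wk1'); z=np.load('pics/wk1.npz'); im=z['p'].astype(int)
g=np.array([606,-265,101.])
near=np.linalg.norm(P-g,axis=-1)<130
q=P[near&(im.max(-1)>70)]; c=q
mu=np.array([619.9,-274.2,79.4]); n=np.array([-.3695,-.0564,.9275])
for _ in range(10):
    d=(q-mu)@n; c=q[abs(d)<2.5]; mu=c.mean(0); n=np.linalg.svd(c-mu,full_matrices=False)[2][2]; n*=np.sign(n[2])
print('n',n,mu,len(c),np.degrees(np.arccos(n[2])),np.degrees(np.arctan2(n[1],n[0])))
d=(P-mu)@n
m=near&(d>30)&(d<48)&(np.linalg.norm(P-g,axis=-1)<70); q=P[m]; dq=d[m]; print('top',len(q),np.percentile(dq,[5,25,50,75,95]))
t=q[abs(dq-np.median(dq))<3]; t2=t-n*((t-mu)@n)[:,None]
x,y,_=kframe(n,8.7); ab=np.c_[(t2-mu)@x,(t2-mu)@y].astype(np.float32)
rc=cv2.minAreaRect(ab); print(rc); b=cv2.boxPoints(rc); print(b)
cen=mu+x*rc[0][0]+y*rc[0][1]; print('axis at face',cen,'grip',cen+25*n)
# skirt
m2=near&(d>4)&(d<11)&(np.linalg.norm(P-cen,axis=-1)<45)&(im.max(-1)<60); s=P[m2]; ab2=np.c_[(s-cen)@x,(s-cen)@y]; print('skirt',len(s),ab2.min(0),ab2.max(0))
s=manip.read_state(); print((R.from_euler('xyz',s['eef_rot']).inv().apply(cen+25*n-s['eef_pos'])))
np.savez('k.npz',n=n,cen=cen)
E
```

```text
[ 560.9847968  -273.18680448  209.68405982] [2.76418541e+00 2.75715694e-06 1.72029057e+00] [-0.62437692  0.30055187  1.5553491   0.30504368  1.03050094 -0.89802836] [0.15185876 0.61412015 0.82160021] [-0.1108113   0.16987142  0.0344075 ] 18.45
n [-0.37123072 -0.05247673  0.9270566 ] [ 614.30218195 -268.98937828   78.34767606] 16187 22.019454967673724 -171.95404670474147
top 61 [31.52147888 34.7947639  39.19267178 42.94974242 47.16801652]
((-3.4412879943847656, 20.33502960205078), (4.1165595054626465, 17.50705337524414), 88.52584838867188)
[[-12.244868   18.502625 ]
 [  5.25639    18.052238 ]
 [  5.3622923  22.167435 ]
 [-12.138966   22.61782  ]]
axis at face [ 608.10497845 -249.36614182   76.97685466] grip [ 598.8242104  -250.6780601   100.15326972]
skirt 6 [-14.1241557   42.05838158] [ 1.6538716  44.12234994]
[ 15.87661201  -3.04419797 117.11874142]
```

View pics/wk1.png

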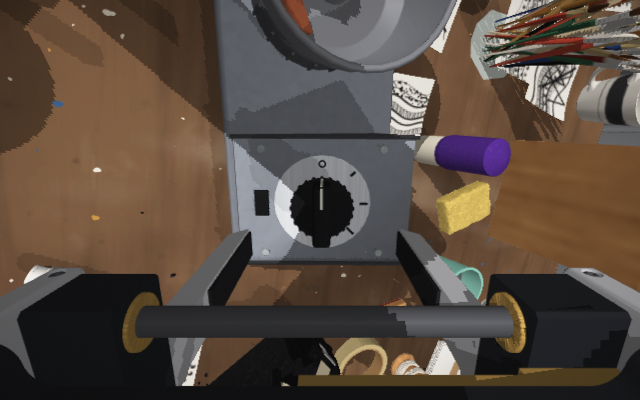

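```bash
python3 - <<'E'
from h import *
z=np.load('pics/wk1.npz'); a=z['p'][:,:,::-1]
cv2.imwrite('pics/k1.png',cv2.resize(a[140:260,250:410],None,fx=5,fy=5,interpolation=cv2.INTER_CUBIC))
g=np.clip(a[140:260,250:410].astype(float)*4,0,255).astype(np.uint8)
cv2.imwrite('pics/k1b.png',cv2.resize(g,None,fx=5,fy=5,interpolation=cv2.INTER_CUBIC))
E
```

```text
(no output)
```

View pics/k1.png

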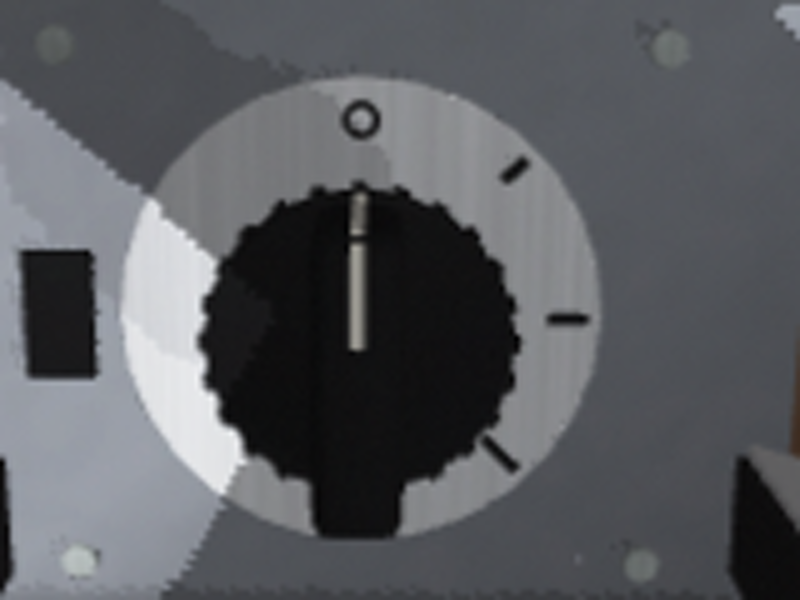

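View pics/k1b.png

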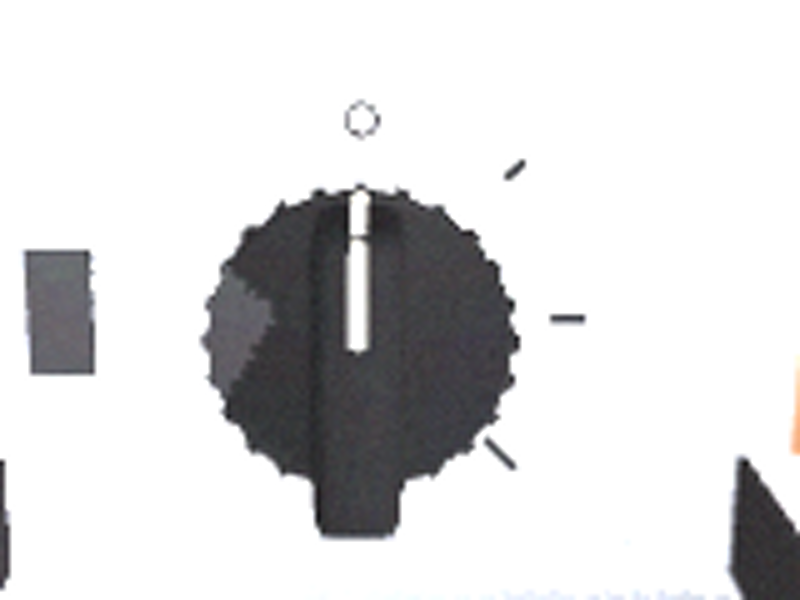

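```bash
python3 - <<'E'
from knob import *
z=np.load('k.npz'); n=z['n']; mu=np.array([614.30218195,-268.98937828,78.34767606])
W=T('wrist','wk1'); K=np.array(manip.camera_info('wrist')['intrinsics'])
s=np.load('pics/wk1.npz'); Rt=R.from_euler('xyz',s['rot']); tp=s['pos']
def hit(cx,cy,h):
    u,v=250+cx/5-.4,140+cy/5-.4
    d=W[:3,:3]@np.array([(u-K[0,2])/K[0,0],-(v-K[1,2])/K[1,1],-1]); o=W[:3,3]
    return o+d*(((mu+h*n-o)@n)/(d@n))
pr=lambda name,P: print(name,P.round(1),'axis@face tool', Rt.inv().apply(P-tp).round(1))
pr('disc L',hit(121,306,0));pr('disc R',hit(600,306,0));pr('disc T',hit(360,75,0));pr('disc B',hit(360,537,0))
pr('skirt L',hit(202,338,7));pr('R',hit(520,338,7));pr('T',hit(360,187,7));pr('B',hit(360,482,7))
pr('bar front',hit(358,238,40));pr('bar back',hit(358,538,40));pr('bar L',hit(312,500,40));pr('bar R',hit(402,500,40)); pr('line start',hit(358,350,40))
pr('O',hit(361,120,0)); pr('2nd',hit(568,319,0))
print('n in tool',Rt.inv().apply(n), 'pt', Rt.inv().apply(mu-tp))
E
```

```text
disc L [ 562.8 -283.9   56.9] axis@face tool [-10.8 -56.2 142.1]
disc R [ 661.5 -268.7   97.3] axis@face tool [-10.6  51.6 141.4]
disc T [ 604.5 -225.3   76.9] axis@face tool [ 40.9  -2.3 141.9]
disc B [ 620.3 -331.8   77.2] axis@face tool [-66.7  -2.4 141.6]
skirt L [ 578.3 -287.    70.5] axis@face tool [-16.3 -37.3 135. ]
R [ 642.8 -277.1   96.9] axis@face tool [-16.1  33.1 134.5]
T [ 605.4 -248.7   83.5] axis@face tool [ 17.6  -2.3 134.8]
B [ 615.4 -315.8   83.7] axis@face tool [-50.2  -2.3 134.6]
bar front [ 593.8 -254.6  114.1] axis@face tool [ 13.5  -2.4 101.8]
bar back [ 603.1 -316.9  114.3] axis@face tool [-49.5  -2.5 101.6]
bar L [ 593.2 -309.9  110.7] axis@face tool [-41.1 -11.9 101.7]
bar R [ 610.1 -307.3  117.6] axis@face tool [-41.1   6.5 101.6]
line start [ 597.2 -277.   114.2] axis@face tool [ -9.2  -2.5 101.8]
O [ 606.2 -234.9   77. ] axis@face tool [ 31.1  -2.1 141.9]
2nd [ 655.5 -272.7   94.6] axis@face tool [-13.6  44.5 141.4]
n in tool [ 0.00339638 -0.00689037 -0.99997049] pt [ -3.7900139    1.19445543 141.75266035]
```

```bash
python3 - <<'E'
from knob import *
z=np.load('k.npz'); n=z['n']; mu=np.array([614.302,-268.989,78.348])
P=cloud('wrist','wk1'); d=(P-mu)@n
for name,(u0,u1,v0,v1) in dict(bartop=(315,329,190,245),skirtL=(294,310,195,220),skirtR=(334,350,195,220)).items():
    x=d[v0:v1,u0:u1]; ok=np.isfinite(x); print(name,ok.sum(),x.size,np.percentile(x[ok],[5,25,50,75,95]).round(1) if ok.any() else '')
for f in ['top0','top8','top']:
  try:
    P=cloud('top',f)
  except Exception: continue
  d=(P-mu)@n; m=(abs(P[...,0]-606)<50)&(abs(P[...,1]+268)<50)&(d>4); print(f,m.sum(),np.histogram(d[m],bins=range(4,80,4)))
P=cloud('side','side0'); d=(P-mu)@n; m=(abs(P[...,0]-606)<60)&(abs(P[...,1]+268)<60)&(d>4); print(m.sum(),np.histogram(d[m],bins=range(4,80,4)))
P=cloud('wrist','wrist5'); d=(P-mu)@n; m=(abs(P[...,0]-606)<60)&(abs(P[...,1]+268)<60)&(d>4); print(m.sum(),np.histogram(d[m],bins=range(4,80,4)))
E
```

```text
bartop 766 770 [56.2 56.9 57.4 57.9 58.5]
skirtL 398 400 [24.3 25.  25.4 25.8 26.6]
skirtR 400 400 [24.3 24.9 25.4 25.9 26.5]
top0 523 (array([ 22,   0,   0,   9, 110, 169,  14,   7,   5,  15,   6,  12,  80,
        69,   5,   0,   0,   0]), array([ 4,  8, 12, 16, 20, 24, 28, 32, 36, 40, 44, 48, 52, 56, 60, 64, 68,
       72, 76]))
top8 518 (array([ 12,   0,   0,   8, 123, 157,  16,  10,   5,  14,   6,  16,  76,
        73,   2,   0,   0,   0]), array([ 4,  8, 12, 16, 20, 24, 28, 32, 36, 40, 44, 48, 52, 56, 60, 64, 68,
       72, 76]))
129 (array([ 0,  0,  0,  2, 27, 20,  2,  7,  9,  8,  9, 11, 28,  6,  0,  0,  0,
        0]), array([ 4,  8, 12, 16, 20, 24, 28, 32, 36, 40, 44, 48, 52, 56, 60, 64, 68,
       72, 76]))
3950 (array([  0,   0,   0,  92, 659, 762, 203, 191, 233, 219, 241, 247, 699,
       404,   0,   0,   0,   0]), array([ 4,  8, 12, 16, 20, 24, 28, 32, 36, 40, 44, 48, 52, 56, 60, 64, 68,
       72, 76]))
```

```bash
python3 - <<'E'
from knob import *
z=np.load('k.npz'); n=z['n']; mu=np.array([614.302,-268.989,78.348])
P=cloud('wrist','wk1'); d=(P-mu)@n; s=np.load('pics/wk1.npz'); Rt=R.from_euler('xyz',s['rot']); tp=s['pos']
L=Rt.inv().apply((P.reshape(-1,3)-tp)).reshape(P.shape)
m=(d>54.5)&(d<61)&(abs(L[...,1])<50)&(abs(L[...,0]+14)<50); ab=L[m][:,:2].astype(np.float32); rc=cv2.minAreaRect(ab); print('bar rect',len(ab),rc)
e=np.linalg.svd(ab-ab.mean(0),full_matrices=False)[2][0]; print('bar dir deg',np.degrees(np.arctan2(e[1],e[0])), 'mean',ab.mean(0), 'y percent',np.percentile(ab[:,1],[1,99]),np.percentile(ab[:,0],[1,99]))
m=(d>22)&(d<29)&(abs(L[...,1])<50)&(abs(L[...,0]+14)<50); ab=L[m][:,:2]; print('skirt',np.percentile(ab,[.5,99.5],axis=0))
print('tool z of bar top',np.median(L[(d>54.5)&(d<61)&(abs(L[...,1])<12)&(abs(L[...,0]+14)<30)][:,2]),'skirt top', np.median(L[m][:,2]))
st=manip.read_state(); print(np.array(st['eef_pos'])-tp,np.array(st['eef_rot'])-s['rot'])
E
```

```text
bar rect 1098 ((-12.035070419311523, -2.5964221954345703), (61.83317565917969, 17.01215171813965), 0.5374806523323059)
bar dir deg -179.54219 mean [-11.171501  -2.858178] y percent [-11.22101315   5.14629322] [-41.95697037  17.23650831]
skirt [[-42.06818262 -35.1297928 ]
 [ 19.69873827  29.55403988]]
tool z of bar top 84.60108109612867 skirt top 116.43754067509941
[0.32489094 0.77814651 0.46273357] [-0.00033338  0.00055584  0.0021243 ]
```

Request:
play_rows(commands=[{"x": -0.006,"y": -0.0012,"z": 0.02,"wx": 0,"wy": 0,"wz": 0.5,"grip": 0.45},{"x": -0.006,"y": -0.0012,"z": 0.02,"wx": 0,"wy": 0,"wz": 0,"grip": 0.45},{"x": 0,"y": 0,"z": 0.02,"wx": 0,"wy": 0,"wz": 0,"grip": 0.45},{"x": 0,"y": 0,"z": 0.012,"wx": 0,"wy": 0,"wz": 0,"grip": 0.45},{"x": 0,"y": 0,"z": 0,"wx": 0,"wy": 0,"wz": 0,"grip": 0.45},{"x": 0,"y": 0,"z": 0,"wx": 0,"wy": 0,"wz": 0,"grip": 0.45}])

```text
clock: 19.25
eef_pos: [587.5, -280.5, 143.2]
eef_rot: [2.763, -0.002, 1.715]
wrist_force: [0.5, 0.1, 0.5]
finger_gap: 42.5
```

```bash
python3 tray.py wk2
```

```text
[ 587.54209958 -280.54069081  143.20516413] [ 2.76280472e+00 -1.67641254e-03  1.71471037e+00] [-0.60784474  0.42317007  1.55113871  0.32662829  0.91186199 -0.91936559] [0.45653338 0.12366328 0.50496966] [-0.10293326  0.17952262 -0.02954393] 19.25
```

View pics/wk2.png

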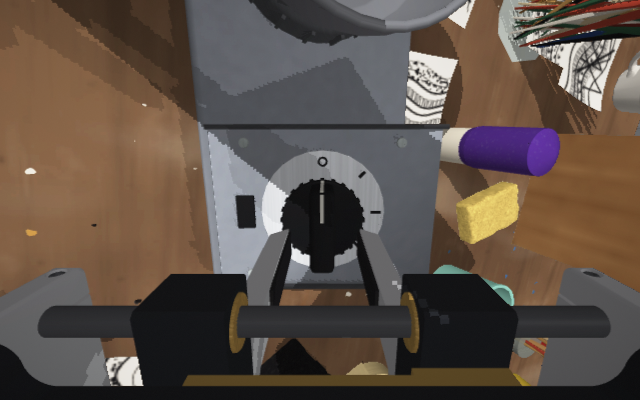

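```bash
python3 - <<'E'
from knob import *
z=np.load('k.npz'); n=z['n']; mu=np.array([614.302,-268.989,78.348])
P=cloud('wrist','wk2'); d=(P-mu)@n; s=np.load('pics/wk2.npz'); Rt=R.from_euler('xyz',s['rot']); tp=s['pos']
L=Rt.inv().apply((P.reshape(-1,3)-tp)).reshape(P.shape)
v,u=np.mgrid[0:400,0:640]
m=(d>54)&(d<61)&(abs(L[...,1])<14)&(abs(L[...,0])<50)&(u>300)&(u<345); ab=L[m]; rc=cv2.minAreaRect(ab[:,:2].astype(np.float32)); print('bar rect',len(ab),rc,np.percentile(ab[:,2],[5,50,95]))
m=(d>22)&(d<29)&(abs(L[...,0])<50)&(u>278)&(u<366)&(v<240); ab=L[m]; print('skirt',np.percentile(ab,[1,50,99],axis=0))
E
```

```text
bar rect 1967 ((-0.6840286254882812, -1.666886329650879), (61.5430908203125, 17.59186553955078), 0.680905818939209) [12.3405244  13.59127341 15.63680213]
skirt [[-17.3923655  -33.43222478  43.79918144]
 [  5.01343672   5.61658576  45.37548445]
 [ 30.71589062  29.89706035  47.52660665]]
```

Request:
play_rows(commands=[{"x": 0,"y": -0.0015,"z": 0.015,"wx": 0,"wy": 0,"wz": 0.5,"grip": 0.45},{"x": 0,"y": 0,"z": 0.015,"wx": 0,"wy": 0,"wz": 0,"grip": 0.45},{"x": 0,"y": 0,"z": 0.007,"wx": 0,"wy": 0,"wz": 0,"grip": 0.45},{"x": 0,"y": 0,"z": 0,"wx": 0,"wy": 0,"wz": 0,"grip": 0.3},{"x": 0,"y": 0,"z": 0,"wx": 0,"wy": 0,"wz": 0,"grip": 0.25}], squeeze=12)

```text
clock: 19.92
eef_pos: [599.6, -278.7, 107.9]
eef_rot: [2.763, -0.005, 1.707]
wrist_force: [0.7, -0.7, 0.5]
finger_gap: 25.9
```

Request:
play_rows(commands=[{"x": 0,"y": 0,"z": 0,"wx": 0,"wy": 0,"wz": 0,"grip": 0.15},{"x": 0,"y": 0,"z": 0,"wx": 0,"wy": 0,"wz": 0,"grip": 0.1},{"x": 0,"y": 0,"z": 0,"wx": 0,"wy": 0,"wz": 0,"grip": 0.1},{"x": 0,"y": 0,"z": 0,"wx": 0,"wy": 0,"wz": 0,"grip": 0.1}], squeeze=12)

```text
clock: 20.42
eef_pos: [599.7, -278.8, 108.0]
eef_rot: [2.763, -0.005, 1.706]
wrist_force: [1.9, 0.4, 2.2]
finger_gap: 17.9
```

```bash
cat > f.py <<'E'
from knob import *
s=manip.read_state(); Rt=R.from_euler('xyz',s['eef_rot']); n=np.load('k.npz')['n']; mu=np.array([614.302,-268.989,78.348])
print('tool force',Rt.inv().apply(s['wrist_force']).round(1),'mom',Rt.inv().apply(s['moment']).round(2),'h above face',round(float((s['eef_pos']-mu)@n),2),'gap',s['finger_gap'],'q6',s['joints'][5].round(3),'t',s['clock'])
E
python3 f.py
```

```text
tool force [ 0.2  2.6 -1.3] mom [-0.34 -0.12 -0.03] h above face 33.46 gap 17.86197043661678 q6 -0.92 t 20.425
```

Request:
play_rows(commands=[{"x": 0,"y": 0,"z": 0,"wx": 0,"wy": 0,"wz": 0,"grip": 0.25},{"x": 0,"y": 0,"z": 0.004,"wx": 0,"wy": 0,"wz": 0,"grip": 0.25},{"x": 0,"y": 0,"z": 0.002,"wx": 0,"wy": 0,"wz": 0,"grip": 0.25},{"x": 0,"y": 0,"z": 0,"wx": 0,"wy": 0,"wz": 0,"grip": 0.25}])

```text
clock: 20.92
eef_pos: [601.5, -278.2, 101.6]
eef_rot: [2.764, -0.006, 1.707]
wrist_force: [0.0, -0.1, -0.5]
finger_gap: 23.8
```

```bash
python3 f.py
```

```text
tool force [-0.1 -0.2  0.5] mom [ 0.16 -0.05 -0.02] h above face 26.77 gap 23.77195515314129 q6 -0.921 t 20.925
```

Request:
play_rows(commands=[{"x": 0,"y": 0,"z": 0.001,"wx": 0,"wy": 0,"wz": 0,"grip": 0.25},{"x": 0,"y": 0,"z": 0.001,"wx": 0,"wy": 0,"wz": 0,"grip": 0.25},{"x": 0,"y": 0,"z": 0,"wx": 0,"wy": 0,"wz": 0,"grip": 0.25}])

```text
clock: 21.3
eef_pos: [602.4, -278.2, 100.1]
eef_rot: [2.764, -0.006, 1.706]
wrist_force: [0.9, -1.1, 0.1]
finger_gap: 23.3
```

```bash
python3 f.py
```

```text
tool force [-1.2  0.7  0.1] mom [ 0.23 -0.11 -0.04] h above face 25.1 gap 23.320303219201556 q6 -0.922 t 21.3
```

Request:
play_rows(commands=[{"x": 0,"y": 0,"z": 0.001,"wx": 0,"wy": 0,"wz": 0,"grip": 0.25},{"x": 0,"y": 0,"z": 0,"wx": 0,"wy": 0,"wz": 0,"grip": 0.25}])

```text
clock: 21.55
eef_pos: [602.8, -278.2, 99.4]
eef_rot: [2.763, -0.005, 1.706]
wrist_force: [-1.4, 0.9, 2.1]
finger_gap: 23.4
```

```bash
python3 f.py
```

```text
tool force [ 1.  -0.4 -2.4] mom [0.29 0.01 0.03] h above face 24.32 gap 23.377875904877182 q6 -0.922 t 21.55
```

Request:
play_rows(commands=[{"x": 0,"y": 0,"z": 0.001,"wx": 0,"wy": 0,"wz": 0,"grip": 0.25},{"x": 0,"y": 0,"z": 0,"wx": 0,"wy": 0,"wz": 0,"grip": 0.25}])

```text
clock: 21.8
eef_pos: [603.2, -278.2, 98.6]
eef_rot: [2.763, -0.005, 1.707]
wrist_force: [-3.5, 0.4, 4.7]
finger_gap: 23.7
```

```bash
python3 f.py
```

```text
tool force [ 0.9 -1.5 -5.6] mom [ 0.37  0.12 -0.06] h above face 23.38 gap 23.70778168457783 q6 -0.922 t 21.8
```

Request:
play_rows(commands=[{"x": 0,"y": 0,"z": 0,"wx": 0,"wy": 0,"wz": 0,"grip": 0.1},{"x": 0,"y": 0,"z": 0,"wx": 0,"wy": 0,"wz": 0,"grip": 0.1},{"x": 0,"y": 0,"z": 0.002,"wx": 0,"wy": 0,"wz": 0,"grip": 0.1},{"x": 0,"y": 0,"z": 0.002,"wx": 0,"wy": 0,"wz": 0,"grip": 0.1},{"x": 0,"y": 0,"z": 0,"wx": 0,"wy": 0,"wz": 0,"grip": 0.1}], squeeze=20)

```text
clock: 22.42
eef_pos: [605.0, -278.1, 95.3]
eef_rot: [2.762, -0.005, 1.706]
wrist_force: [-2.5, -0.1, 6.7]
finger_gap: 17.9
```

```bash
python3 f.py
```

```text
tool force [ 0.3  0.2 -7.1] mom [ 0.06  0.07 -0.1 ] h above face 19.64 gap 17.894462083409177 q6 -0.923 t 22.425
```

Request:
play_rows(commands=[{"x": 0,"y": 0,"z": 0.002,"wx": 0,"wy": 0,"wz": 0,"grip": 0.1},{"x": 0,"y": 0,"z": 0.001,"wx": 0,"wy": 0,"wz": 0,"grip": 0.1},{"x": 0,"y": 0,"z": 0,"wx": 0,"wy": 0,"wz": 0,"grip": 0.1}])

```text
clock: 22.8
eef_pos: [606.1, -278.0, 92.6]
eef_rot: [2.762, -0.005, 1.706]
wrist_force: [-3.7, -0.6, 8.7]
finger_gap: 18.0
```

```bash
python3 f.py
```

```text
tool force [-0.1 -0.2 -9.5] mom [ 0.17  0.16 -0.08] h above face 16.77 gap 18.003861485955525 q6 -0.924 t 22.8
```

Request:
play_rows(commands=[{"x": 0,"y": 0,"z": 0.001,"wx": 0,"wy": 0,"wz": 0,"grip": 0.1},{"x": 0,"y": 0,"z": 0,"wx": 0,"wy": 0,"wz": 0,"grip": 0.1}])

```text
clock: 23.05
eef_pos: [606.4, -277.9, 91.8]
eef_rot: [2.762, -0.005, 1.706]
wrist_force: [-4.4, 0.1, 7.7]
finger_gap: 17.8
```

```bash
python3 f.py
```

```text
tool force [ 0.8 -1.2 -8.7] mom [ 0.26  0.14 -0.08] h above face 15.83 gap 17.75431582373169 q6 -0.924 t 23.05
```

Request:
play_rows(commands=[{"x": 0,"y": 0,"z": 0.001,"wx": 0,"wy": 0,"wz": 0,"grip": 0.1},{"x": 0,"y": 0,"z": 0,"wx": 0,"wy": 0,"wz": 0,"grip": 0.1}])

```text
clock: 23.3
eef_pos: [606.8, -277.9, 90.9]
eef_rot: [2.762, -0.004, 1.706]
wrist_force: [-3.6, 0.5, 9.1]
finger_gap: 18.0
```

```bash
python3 f.py
```

```text
tool force [ 1.   0.1 -9.8] mom [ 0.23  0.14 -0.07] h above face 14.85 gap 17.968824546928104 q6 -0.924 t 23.3
```

Request:
play_rows(commands=[{"x": 0,"y": 0,"z": 0.001,"wx": 0,"wy": 0,"wz": 0,"grip": 0.1},{"x": 0,"y": 0,"z": 0,"wx": 0,"wy": 0,"wz": 0,"grip": 0.1}])

```text
clock: 23.55
eef_pos: [607.2, -277.8, 90.0]
eef_rot: [2.762, -0.005, 1.706]
wrist_force: [-3.0, 1.0, 9.4]
finger_gap: 17.6
```

```bash
python3 f.py
```

```text
tool force [ 1.4  0.8 -9.8] mom [ 0.22  0.17 -0.04] h above face 13.88 gap 17.576991386985075 q6 -0.924 t 23.55
```

Request:
play_rows(commands=[{"x": 0,"y": 0,"z": 0.001,"wx": 0,"wy": 0,"wz": 0,"grip": 0.1},{"x": 0,"y": 0,"z": 0,"wx": 0,"wy": 0,"wz": 0,"grip": 0.1}])

```text
clock: 23.8
eef_pos: [607.5, -277.8, 89.1]
eef_rot: [2.762, -0.005, 1.706]
wrist_force: [-4.6, 0.6, 9.3]
finger_gap: 17.9
```

```bash
python3 f.py
```

```text
tool force [  1.2  -0.8 -10.3] mom [ 0.27  0.25 -0.1 ] h above face 12.91 gap 17.906622444192365 q6 -0.924 t 23.8
```

Request:
play_rows(commands=[{"x": 0,"y": 0,"z": 0.001,"wx": 0,"wy": 0,"wz": 0,"grip": 0.1},{"x": 0,"y": 0,"z": 0,"wx": 0,"wy": 0,"wz": 0,"grip": 0.1}])

```text
clock: 24.05
eef_pos: [607.9, -277.7, 88.2]
eef_rot: [2.762, -0.004, 1.706]
wrist_force: [-5.0, 0.8, 8.5]
finger_gap: 17.5
```

```bash
python3 f.py
```

```text
tool force [ 1.5 -1.3 -9.7] mom [ 0.32  0.31 -0.1 ] h above face 11.97 gap 17.482860143459973 q6 -0.925 t 24.05
```

Request:
play_rows(commands=[{"x": 0,"y": 0,"z": 0.001,"wx": 0,"wy": 0,"wz": 0,"grip": 0.1},{"x": 0,"y": 0,"z": 0,"wx": 0,"wy": 0,"wz": 0,"grip": 0.1}])

```text
clock: 24.3
eef_pos: [608.2, -277.7, 87.3]
eef_rot: [2.762, -0.004, 1.706]
wrist_force: [-5.8, 1.1, 8.8]
finger_gap: 17.6
```

```bash
python3 f.py
```

```text
tool force [  2.   -2.  -10.3] mom [ 0.37  0.26 -0.1 ] h above face 11.02 gap 17.623917991912762 q6 -0.925 t 24.3
```

Request:
play_rows(commands=[{"x": 0,"y": 0,"z": 0.001,"wx": 0,"wy": 0,"wz": 0,"grip": 0.1},{"x": 0,"y": 0,"z": 0,"wx": 0,"wy": 0,"wz": 0,"grip": 0.1}])

```text
clock: 24.55
eef_pos: [608.5, -277.7, 86.7]
eef_rot: [2.762, -0.004, 1.707]
wrist_force: [-8.5, 1.1, 14.5]
finger_gap: 17.8
```

```bash
python3 f.py
```

```text
tool force [  2.3  -2.3 -16.5] mom [ 0.68  0.49 -0.04] h above face 10.37 gap 17.76799233579615 q6 -0.925 t 24.55
```

Request:
play_rows(commands=[{"x": 0,"y": 0,"z": -0.0005,"wx": 0,"wy": 0,"wz": 1,"grip": 0.1},{"x": 0,"y": 0,"z": 0,"wx": 0,"wy": 0,"wz": 3,"grip": 0.1},{"x": 0,"y": 0,"z": 0,"wx": 0,"wy": 0,"wz": 4,"grip": 0.1},{"x": 0,"y": 0,"z": 0,"wx": 0,"wy": 0,"wz": 4,"grip": 0.1},{"x": 0,"y": 0,"z": 0,"wx": 0,"wy": 0,"wz": 0,"grip": 0.1}], squeeze=25)

```text
clock: 25.18
eef_pos: [608.4, -277.7, 87.1]
eef_rot: [2.771, -0.082, 1.51]
wrist_force: [-7.4, 1.2, 12.9]
finger_gap: 17.9
```

```bash
python3 f.py
```

```text
tool force [  1.8  -2.3 -14.6] mom [ 0.56  0.28 -0.01] h above face 10.73 gap 17.92210995110928 q6 -0.714 t 25.175
```

Request:
play_rows(commands=[{"x": 0,"y": 0,"z": 0,"wx": 0,"wy": 0,"wz": 5,"grip": 0.1},{"x": 0,"y": 0,"z": 0,"wx": 0,"wy": 0,"wz": 6,"grip": 0.1},{"x": 0,"y": 0,"z": 0,"wx": 0,"wy": 0,"wz": 6,"grip": 0.1},{"x": 0,"y": 0,"z": 0,"wx": 0,"wy": 0,"wz": 6,"grip": 0.1},{"x": 0,"y": 0,"z": 0,"wx": 0,"wy": 0,"wz": 6,"grip": 0.1},{"x": 0,"y": 0,"z": 0,"wx": 0,"wy": 0,"wz": 0,"grip": 0.1}])

```text
clock: 25.92
eef_pos: [608.4, -277.7, 87.1]
eef_rot: [2.852, -0.249, 1.025]
wrist_force: [-5.3, 1.9, 11.9]
finger_gap: 18.0
```

```bash
python3 f.py
```

```text
tool force [  1.8  -1.9 -12.9] mom [ 0.54 -0.02  0.06] h above face 10.72 gap 17.998692532467125 q6 -0.208 t 25.925
```

Request:
play_rows(commands=[{"x": 0,"y": 0,"z": 0,"wx": 0,"wy": 0,"wz": 6,"grip": 0.1},{"x": 0,"y": 0,"z": 0,"wx": 0,"wy": 0,"wz": 6,"grip": 0.1},{"x": 0,"y": 0,"z": 0,"wx": 0,"wy": 0,"wz": 6,"grip": 0.1},{"x": 0,"y": 0,"z": 0,"wx": 0,"wy": 0,"wz": 6,"grip": 0.1},{"x": 0,"y": 0,"z": 0,"wx": 0,"wy": 0,"wz": 6,"grip": 0.1},{"x": 0,"y": 0,"z": 0,"wx": 0,"wy": 0,"wz": 6,"grip": 0.1},{"x": 0,"y": 0,"z": 0,"wx": 0,"wy": 0,"wz": 6,"grip": 0.1},{"x": 0,"y": 0,"z": 0,"wx": 0,"wy": 0,"wz": 6,"grip": 0.1},{"x": 0,"y": 0,"z": 0,"wx": 0,"wy": 0,"wz": 0,"grip": 0.1}])

```text
clock: 27.05
eef_pos: [608.5, -277.8, 87.2]
eef_rot: [3.14, -0.38, 0.151]
wrist_force: [-6.0, 0.6, 12.1]
finger_gap: 18.2
```

```bash
python3 f.py
```

```text
tool force [ -0.9  -1.5 -13.4] mom [ 0.29 -0.43  0.05] h above face 10.8 gap 18.160323881339057 q6 0.63 t 27.05
```

Request:
play_rows(commands=[{"x": 0,"y": 0,"z": 0,"wx": 0,"wy": 0,"wz": 6,"grip": 0.1},{"x": 0,"y": 0,"z": 0,"wx": 0,"wy": 0,"wz": 6,"grip": 0.1},{"x": 0,"y": 0,"z": 0,"wx": 0,"wy": 0,"wz": 6,"grip": 0.1},{"x": 0,"y": 0,"z": 0,"wx": 0,"wy": 0,"wz": 6,"grip": 0.1},{"x": 0,"y": 0,"z": 0,"wx": 0,"wy": 0,"wz": 6,"grip": 0.1},{"x": 0,"y": 0,"z": 0,"wx": 0,"wy": 0,"wz": 6,"grip": 0.1},{"x": 0,"y": 0,"z": 0,"wx": 0,"wy": 0,"wz": 5,"grip": 0.1},{"x": 0,"y": 0,"z": 0,"wx": 0,"wy": 0,"wz": 3,"grip": 0.1},{"x": 0,"y": 0,"z": 0,"wx": 0,"wy": 0,"wz": 0,"grip": 0.1}])

```text
clock: 28.18
eef_pos: [608.5, -277.9, 87.1]
eef_rot: [-2.873, -0.272, -0.654]
wrist_force: [-6.7, 0.3, 11.4]
finger_gap: 18.0
```

```bash
python3 f.py; cat >> f.py <<'E'
R0=R.from_euler('xyz',[2.762,-.0045,1.7065]); print('turned deg',np.degrees((R0.inv()*Rt).as_rotvec()).round(2))
E
python3 f.py
```

```text
tool force [ -2.2   0.4 -13. ] mom [-0.23 -0.46  0.1 ] h above face 10.78 gap 17.956976161051543 q6 1.397 t 28.175
tool force [ -2.2   0.4 -13. ] mom [-0.23 -0.46  0.1 ] h above face 10.78 gap 17.956976161051543 q6 1.397 t 28.175
turned deg [-5.0000e-02 -1.0000e-02  1.3305e+02]
```

Request:
play_rows(commands=[{"x": 0,"y": 0,"z": 0,"wx": 0,"wy": 0,"wz": 2,"grip": 0.1},{"x": 0,"y": 0,"z": 0,"wx": 0,"wy": 0,"wz": 0,"grip": 0.1},{"x": 0,"y": 0,"z": 0,"wx": 0,"wy": 0,"wz": 0,"grip": 0.1}])

```text
clock: 28.55
eef_pos: [608.5, -277.9, 87.1]
eef_rot: [-2.864, -0.262, -0.688]
wrist_force: [-7.1, -0.6, 12.2]
finger_gap: 18.3
```

```bash
python3 f.py; python3 tray.py wk3
```

```text
tool force [ -1.8   1.2 -14. ] mom [-0.23 -0.49  0.  ] h above face 10.78 gap 18.257477418740635 q6 1.431 t 28.55
turned deg [-5.0000e-02 -0.0000e+00  1.3501e+02]
[ 608.47753887 -277.93634617   87.14043752] [-2.86366815 -0.2623034  -0.6877875 ] [-0.5837258   0.52482151  1.54432405  0.34668728  0.81373555  1.4312999 ] [-7.13539211 -0.56646281 12.2242086 ] [0.09906355 0.52642129 0.0676112 ] 28.55
```

View pics/wk3.png

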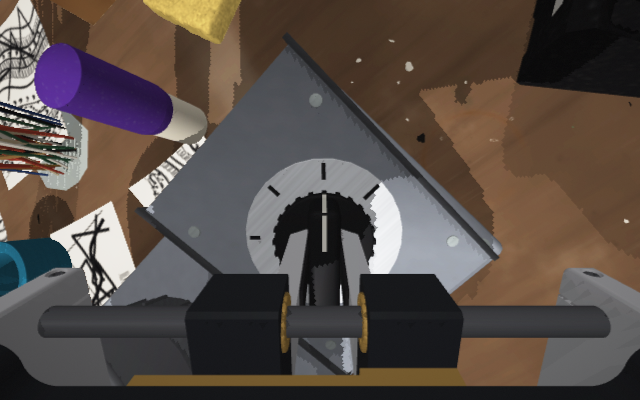

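Request:
play_rows(commands=[{"x": 0,"y": 0,"z": 0,"wx": 0,"wy": 0,"wz": 0,"grip": 0.22},{"x": 0,"y": 0,"z": 0,"wx": 0,"wy": 0,"wz": 0,"grip": 0.28},{"x": 0,"y": 0,"z": 0,"wx": 0,"wy": 0,"wz": 0,"grip": 0.28},{"x": 0,"y": 0,"z": -0.003,"wx": 0,"wy": 0,"wz": 0,"grip": 0.28},{"x": 0,"y": 0,"z": -0.004,"wx": 0,"wy": 0,"wz": 0,"grip": 0.28},{"x": 0,"y": 0,"z": -0.005,"wx": 0,"wy": 0,"wz": 0,"grip": 0.28},{"x": 0,"y": 0,"z": -0.006,"wx": 0,"wy": 0,"wz": 0,"grip": 0.35},{"x": 0,"y": 0,"z": -0.01,"wx": 0,"wy": 0,"wz": 0,"grip": 0.45},{"x": 0,"y": 0,"z": -0.02,"wx": 0,"wy": 0,"wz": 0,"grip": 0.5},{"x": 0,"y": 0,"z": -0.03,"wx": 0,"wy": 0,"wz": 0,"grip": 0.5},{"x": 0,"y": 0,"z": -0.03,"wx": 0,"wy": 0,"wz": 0,"grip": 0.5},{"x": 0,"y": 0,"z": -0.03,"wx": 0,"wy": 0,"wz": 0,"grip": 0.5},{"x": 0,"y": 0,"z": 0,"wx": 0,"wy": 0,"wz": 0,"grip": 0.5}])

```text
clock: 30.22
eef_pos: [557.7, -285.6, 217.2]
eef_rot: [-2.864, -0.265, -0.688]
wrist_force: [0.3, 1.2, -0.7]
finger_gap: 47.0
```

```bash
python3 tray.py wk4; python3 - <<'E'
from knob import *
cam('top','topE'); cam('side','sideE')
z=np.load('k.npz'); n=z['n']; mu=np.array([614.302,-268.989,78.348])
P=cloud('wrist','wk4'); d=(P-mu)@n; s=np.load('pics/wk4.npz'); Rt=R.from_euler('xyz',s['rot']); tp=s['pos']
L=Rt.inv().apply((P.reshape(-1,3)-tp)).reshape(P.shape); v,u=np.mgrid[0:400,0:640]
m=(d>40)&(d<64)&(abs(L[...,1])<40)&(abs(L[...,0])<45)&(v<270); print('bar h',np.percentile(d[m],[5,50,95]))
m&=abs(d-np.median(d[m]))<4; print(cv2.minAreaRect(L[m][:,:2].astype(np.float32)))
m=(d>8)&(d<32)&(abs(L[...,1])<33)&(abs(L[...,0])<40)&(v<270); print('skirt h',np.percentile(d[m],[5,50,95]))
E
```

```text
[ 557.69006364 -285.60395441  217.21297839] [-2.86374998 -0.26466808 -0.6880089 ] [-0.64642477  0.30017732  1.53882188  0.30912396  1.04799292  1.45427435] [ 0.34876245  1.22667147 -0.69558682] [ 0.04020598  0.28043937 -0.00739976] 30.225
bar h [53.32160937 56.77858396 58.17436883]
((0.16130828857421875, 1.3052115440368652), (62.2735481262207, 17.75221061706543), 0.40192291140556335)
skirt h [23.71457222 25.11713552 26.39133654]
```

View pics/wk4.png

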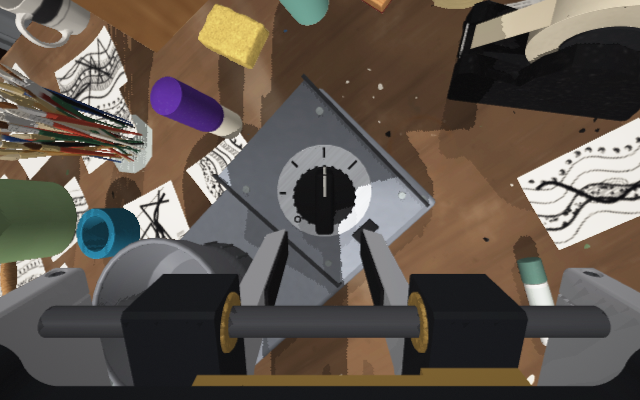

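View pics/sideE.png

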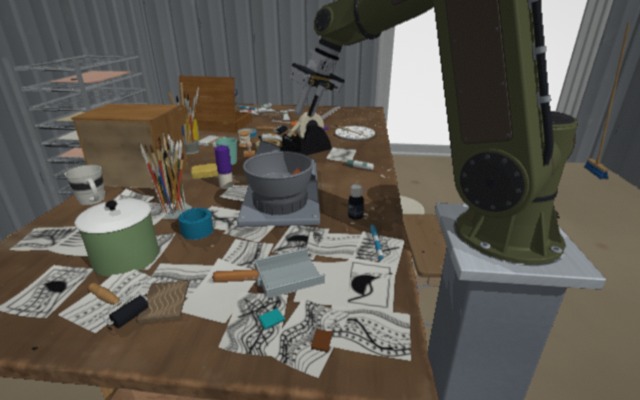

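View pics/topE.png

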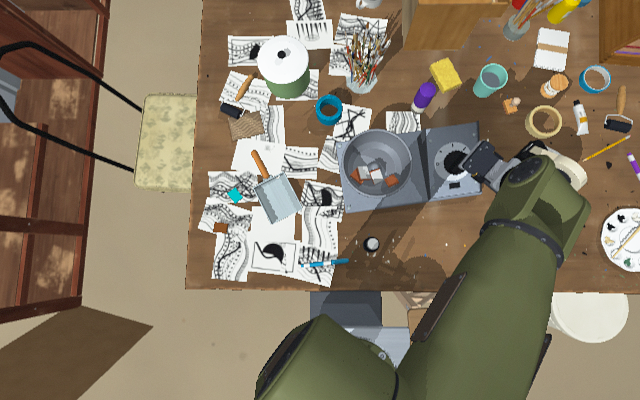

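```bash
python3 - <<'E'
from h import *
P=cloud('top','topE'); m=np.hypot(P[...,0]-591,P[...,1]+56)<72; print('inside bowl max z',np.nanpercentile(P[...,2][m],[50,95,99]))
im=np.load('pics/topE.npz')['p'].astype(int); t=m&((im[...,0]-im[...,2]>50)|(im.min(-1)>130)); q=P[t]; print('tile px',len(q),q.min(0).round(),q.max(0).round())
m=(P[...,2]>75)&(P[...,2]<100)&(abs(P[...,0]-380)<60)&(abs(P[...,1]+47)<50); print('ink',P[m].mean(0))
print(manip.sign_off())
E
```

```text
inside bowl max z [ 76.87085281 101.17248188 107.0732011 ]
tile px 839 [ 537. -128.   68.] [663.  11. 112.]
ink [382.33591626 -48.45509387  91.46406542]
the job is handed in; nothing more can be done
None
```

I loaded the tumbler, put the scoop back flat and set the selector to the third stroke. I then handed the job in at about 30 s on the robot's clock. The hand-in reports no verdict; these are my last checks:

- **Tiles:** all four slid out of the scoop into the bowl as it was tipped to about 41°. In the last top picture they lie in the bowl, and nothing in its inner part is higher than about 112 mm, against the 145 mm rim.
- **Scoop:** it lies empty on the table at its old place. The wrist camera gave the same handle height and slope as before I picked it up.
- **Selector:**
  - I felt the stop when the force rose from about 10 to 16.5 N, well under the 40 N limit.
  - I backed off 0.5 mm, turned the knob 135.0° clockwise and let go.
  - The bar lined up with the turned gripper to within about 0.4°, and the pointer is at the third stroke.
  - The bar top and skirt are within 0.6 mm of their starting heights, so the knob has sprung up. That difference is about the size of the camera error.
- **Ink bottle:** it is standing and has not moved.
- **Arm:** the gripper was clear of everything at hand-in.

One measurement disagreed at first. I had taken the skirt to sit right on the console's face, which put the knob's axis about 5 mm off from the printed disc. The depth picture showed the skirt's top 25 mm above the face, and using that height removed the disagreement before I touched the knob.

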